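# Load and register resin specimen mounts for the microscope

## Robot

A 7-joint arm with a two-finger parallel gripper is mounted at the origin on the work surface. World frame = base frame: x ahead of the robot, y to its left, z up, the work surface at z = 0. Lengths are in m, angles in rad, forces in N, time in s.
With the tool pointing down it reaches from about 0.425 to 0.925 m from the base axis. Payload 6.8 kg.
Tool frame: the origin (TCP) lies at the very end of the fingers, on their centre line; the grasp point (between the pads) lies 19 mm behind it; y points along the fingers, z is the direction in which the jaws open and shut, and the axes are right-handed (so a half turn about y gives the same grasp; the last joint's range is limited). The gripper opens to 85 mm and grips with 20 to 120 N. Pads are 22 mm wide; open, the fingers measure 114 mm over their backs; the gripper's body (76 mm by 85 mm) begins 54 mm behind the grasp point. The pads swing forward as they close: fully open they stand 13 mm farther back than shut.
Start: joints at [-1.209, 0.477, 0.022, 1.555, -0.011, 1.109, -0.083], TCP at [0.306, 0.602, 0.231] pointing down, gripper open.
Joint ranges: [-2.96, 2.96], [-0.34, 2.1], [-1.41, 1.46], [0.24, 2.44], [-1.37, 4.51], [0.17, 1.92], [-2.96, 2.96]. Speed limits (rad/s): [2.39, 2.39, 3.14, 3.14, 3.14, 3.14, 3.14].

## Interface

Orientations are given as a unit quaternion [w, x, y, z].
In Python, from station import * gives the robot as it stands.
- The arm moves only by the shell command python3 -m jog 'ROWS' [OPENING] [FORCE]. ROWS is JSON, a list of rows, each a list of 2 entries, a list of its own where there are three numbers: the shift along the tool's x, y, z in mm, then the turn about the tool's y in rad. A call has 1 to 20 rows; each row is the pose to reach, as a shift and turn from the pose commanded when the call began, along the tool's axes at that moment; what a row does not reach only later rows make up. A row lasts 1/12 s, in which the tool goes at most 41.7 mm and 7.16 degrees, less where a joint would pass 70% of its speed; a pose out of reach is approached as far as the arm can. A call with a gripper value outside its range is refused whole. OPENING is the finger opening in mm, from 0 to 85.4, set as the call begins (- or left out, the last holds). The fingers move at their own pace and stop on an object; FORCE is the grip in N (left out, the last holds). Time passes only in rows, so rows that repeat a pose let the fingers close. It gives the time, the measured TCP pose, the force and the opening at its end, in the units of the state.
- get_obs(): the state, without advancing time (a new reading comes with each control period).
- read_camera(name): name is "scene" or "top" or "wrist"; returns a dict with "img" (420x560x3 uint8, red, green, blue), "depth" (420x560 float32, m along the optical axis (not along the pixel's ray), 0 where there is no reading), "fx", "fy", "cx", "cy" (pixels), "rvec" (rotation vector, rad) and "tvec" (3), from world to camera coordinates, as OpenCV has them. Camera axes: x right, y down, z forward; pixel columns grow to the right and rows downward; lengths in m; the calibration is good to about 2 mm. A picture is of the moment at which its call begins.
- hand_in(): hands the job in, once; it reports no verdict.
The state is a dict: "t": time; "q": joint angles; "joint_vel": joint speeds; "joint_torque": joint torques, N m; "eef_pos": TCP position; "tool_rot": TCP orientation; "contact_force": force on the tool from outside, world axes, zero at the start; "torque": the same for the moment, N m; "gripper_width": opening from 0.0 (shut) to 1.0 (fully open).
Only numpy, scipy, OpenCV 4.12 (cv2) and the standard library are available. Lean on these libraries where they do the work, as an engineer would, in place of code of your own. Each camera call takes 0.05 s, during which the arm holds its last target.

## Task

First seat every resin mount waiting on the mat, label up and flush, in a pocket of its own outline in the aluminium carrier and let go of it. Then take the scanner from its cradle and, holding it upright, aim it at the label of each mount present in the colour order red, yellow, green, blue, white, black, keeping its aim point steadily on the middle of each label for two full seconds. Finally stand the scanner back in its cradle with all mounts still seated, and leave everything else where it is.

Things in the scene. Friction and masses are not known exactly. Their poses are not given: they have to be found in the camera images.
- red: red resin specimen mount, round, 42 mm diameter, 22 mm high, 40 g, 22 mm white code label in the middle of its top face (22 mm above its underside); starts label up on a fixed grey mat 3 mm thick; origin at the centre of its underside, z up through the label. May be absent
- yellow: yellow resin specimen mount, square, 34 x 34 mm, 22 mm high, 40 g, 22 mm white code label in the middle of its top face (22 mm above its underside); starts label up on a fixed grey mat 3 mm thick; origin at the centre of its underside, z up through the label, x and y square to its sides. May be absent
- green: green resin specimen mount, square, 34 x 34 mm, 22 mm high, 40 g, 22 mm white code label in the middle of its top face (22 mm above its underside); starts label up on a fixed grey mat 3 mm thick; origin at the centre of its underside, z up through the label, x and y square to its sides. May be absent
- blue: blue resin specimen mount, round, 42 mm diameter, 22 mm high, 40 g, 22 mm white code label in the middle of its top face (22 mm above its underside); starts label up on a fixed grey mat 3 mm thick; origin at the centre of its underside, z up through the label. May be absent
- white: white resin specimen mount, square, 34 x 34 mm, 22 mm high, 40 g, 22 mm white code label in the middle of its top face (22 mm above its underside); starts label up on a fixed grey mat 3 mm thick; origin at the centre of its underside, z up through the label, x and y square to its sides. May be absent
- black: black resin specimen mount, round, 42 mm diameter, 22 mm high, 40 g, 22 mm white code label in the middle of its top face (22 mm above its underside); starts label up on a fixed grey mat 3 mm thick; origin at the centre of its underside, z up through the label. May be absent
- carrier: fixed aluminium carrier plate, 242 (x) x 164 (y) x 14 mm, with three round and three square pockets, 8 mm deep (their floor is 6 mm above the plate's underside, so a seated mount stands 14 mm proud of the plate); origin at the centre of its underside, x and y along its sides; it stands turned differently from start to start
- carrier_hole0 (a point): centre of the mouth, level with the plate's top, of a round pocket, 46 mm across, for a 42 mm round mount; at +78, +39 mm in the carrier's x, y; axes as the carrier's
- carrier_hole1 (a point): centre of the mouth, level with the plate's top, of a round pocket, 46 mm across, for a 42 mm round mount; at 0, -39 mm in the carrier's x, y; axes as the carrier's
- carrier_hole2 (a point): centre of the mouth, level with the plate's top, of a round pocket, 46 mm across, for a 42 mm round mount; at -78, +39 mm in the carrier's x, y; axes as the carrier's
- carrier_hole3 (a point): centre of the mouth, level with the plate's top, of a square pocket, 38 x 38 mm with sides along the plate's, for a 34 mm square mount; at +78, -39 mm in the carrier's x, y; axes as the carrier's
- carrier_hole4 (a point): centre of the mouth, level with the plate's top, of a square pocket, 38 x 38 mm with sides along the plate's, for a 34 mm square mount; at 0, +39 mm in the carrier's x, y; axes as the carrier's
- carrier_hole5 (a point): centre of the mouth, level with the plate's top, of a square pocket, 38 x 38 mm with sides along the plate's, for a 34 mm square mount; at -78, -39 mm in the carrier's x, y; axes as the carrier's
- cradle_seat (a point): centre of the recess floor, 12 mm above the table, of the fixed grey scanner cradle: 110 (x) x 90 (y) mm outside, recess 92 (x) x 66 (y) mm, rim up to 28 mm above the table; axes as the cradle's
- scanner: hand-held code scanner, 150 g, loose in the cradle, facing its +x: white head 70 (x) x 44 (y) x 34 (z) mm, black upright handle 30 x 26 mm up to 126 mm above the underside. Origin at the centre of the underside, z up the handle, x forwards to the red window low on the front (orange trigger on the same side). The window looks forwards and down, 40 degrees from straight down
- scanner_grip (a point): on the handle's axis, 95 mm above the scanner's underside and 4 mm behind its origin: where to grip it, fingers closing along the scanner's y over 26 mm
- scanner_aim (a point): the aim point: the spot in the air that the window reads, 70 mm ahead (x) and 34 mm below (z) the scanner's origin. A code is read when the held, upright scanner keeps this point on the label
- oil_bottle: small amber bottle, 30 mm diameter, 62 mm high; a bystander; origin at the centre of its underside
- objective: steel microscope objective standing on its thread, 26 mm diameter, 40 mm high; a bystander; origin at the centre of its underside
- tissue_pack: blue pack of lens tissue, 50 x 90 x 20 mm; a bystander; origin at the centre of its underside
- jar: glass jar with white cap, 52 mm diameter, 75 mm high; a bystander; origin at the centre of its underside
- dish: shallow glass dish, 90 mm diameter, 16 mm high; a bystander; origin at the centre of its underside
- slide_box: green slide box, 90 x 130 x 35 mm; a bystander; origin at the centre of its underside
- beaker: white ceramic beaker, 68 mm diameter, 80 mm high; a bystander; origin at the centre of its underside
Mind the look-alikes: they are no part of the job. There is more than one size of the part that bears cradle_seat; the job needs the larger.

How it is judged:
By the outcome, as a careful person would: the job done as asked, in the order asked, and still so for the second after the job is handed in, with the robot touching nothing.
Of red, yellow, green, blue, white, black only 4 to 6 are there at a start; the rules pass over those that are not, and their reading is None.
At some moment in a run one of red, yellow, green, blue, white, black may be knocked a few centimetres aside while the robot is not near it.
It also fails if it takes over 210 s, if anything falls off the work surface, if the arm or the gripper's body presses on something with over 40 N, if the wrist force passes 120 N, or if a joint passes its speed limit or range.

## Working session

There is one attempt and no reset: what is moved stays moved. The work goes in short steps, Python scripts to look and compute and a shell command to move; the robot and the scene stay as the last step left them, time stands still between calls to the robot, and variables do not carry over. Pictures are saved under pics/ and viewed, and the job is handed in when it is done.

```bash
ls; mkdir -p pics; python3 - <<'E'
from station import *
import cv2
o=get_obs();print({k:o[k] for k in ['t','q','eef_pos','tool_rot','gripper_width','contact_force']})
for n in ['scene','top','wrist']:
    c=read_camera(n);cv2.imwrite(f'pics/{n}0.png',c['img'][:,:,::-1]);print(n,c['fx'],c['fy'],c['cx'],c['cy'],c['rvec'],c['tvec'])
E
```

```text
pics
{'t': 0.0, 'q': array([-1.20908343,  0.47781345,  0.0223142 ,  1.55643299, -0.01148716,
        1.10927746, -0.08307061]), 'eef_pos': array([0.3053257 , 0.60135075, 0.23032405]), 'tool_rot': array([-0.68706377,  0.68832254, -0.16465501,  0.16445116]), 'gripper_width': 0.9981315884583023, 'contact_force': array([ 0.72208994, -0.38826668,  0.31675301])}
scene 459.4159482638785 459.4159482638785 275.9938082044512 206.43962374335277 [ 1.52662936  2.02189312 -0.87191514] [ 0.19060473 -0.29961826  1.51543643]
top 426.5583580164834 426.5583580164834 275.4961358982286 214.0277551221753 [ 2.18360182 -2.12838833  0.12918615] [-0.07459404  0.58967672  1.15229123]
wrist 330.02833300278144 330.02833300278144 279.5816404426276 214.77861621327534 [-2.4413621  -1.49839775 -0.23452781] [-0.67396131 -0.04008999  0.38171325]
```

View pics/scene0.png

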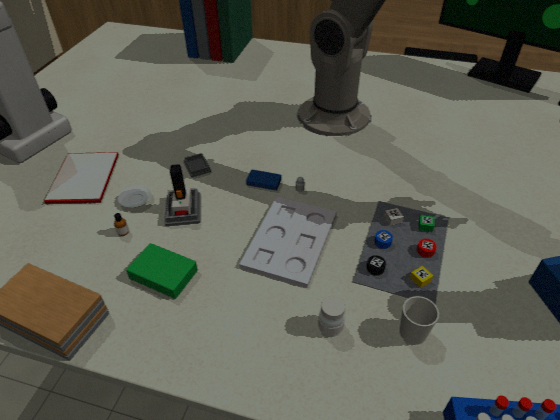

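View pics/top0.png

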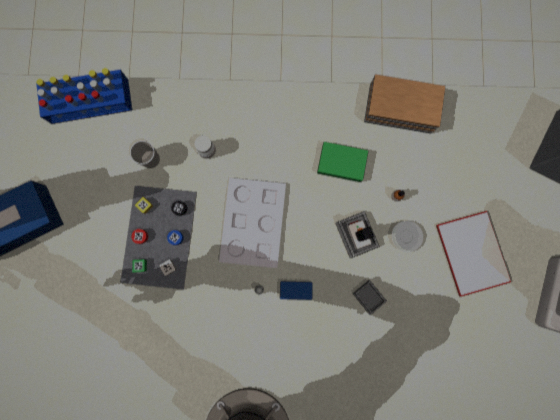

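View pics/wrist0.png

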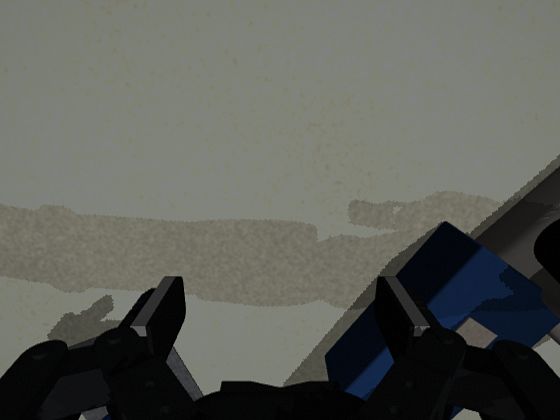

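```bash
cat > h.py <<'E'
from station import *
import numpy as np, cv2
from scipy.spatial.transform import Rotation as Ro
def cam(n):
    c=read_camera(n); c['R']=cv2.Rodrigues(np.array(c['rvec'],float))[0]; c['t']=np.array(c['tvec'],float).ravel(); c['hsv']=cv2.cvtColor(c['img'],cv2.COLOR_RGB2HSV); return c
def ray(c,u,v,z):
    "pixel -> point on plane z"
    d=c['R'].T@np.array([(u-c['cx'])/c['fx'],(v-c['cy'])/c['fy'],1.]); o=-c['R'].T@c['t']
    return o+d*(z-o[2])/d[2]
def proj(c,p):
    q=c['R']@np.array(p,float)+c['t']; return np.array([q[0]/q[2]*c['fx']+c['cx'],q[1]/q[2]*c['fy']+c['cy']])
def cloud(c):
    v,u=np.mgrid[0:420,0:560]; d=c['depth']
    P=np.stack([(u-c['cx'])/c['fx']*d,(v-c['cy'])/c['fy']*d,d],-1)
    W=(P-c['t'])@c['R']; W[d==0]=np.nan; return W
def tool():
    o=get_obs(); w,x,y,z=o['tool_rot']; return np.array(o['eef_pos']),Ro.from_quat([x,y,z,w]).as_matrix(),o
def save(c,name,crop=None,s=1):
    im=c['img'][:,:,::-1]
    if crop: a,b,w,h=crop; im=im[b:b+h,a:a+w]
    cv2.imwrite('pics/'+name,cv2.resize(im,None,fx=s,fy=s,interpolation=cv2.INTER_CUBIC))
def shift(target,jawyaw=None):
    """rows entry: shift mm in tool axes and turn (tool y) so jaws (tool z) lie along world yaw jawyaw (mod pi)"""
    p,R,o=tool(); s=R.T@(np.array(target)-p)*1000
    a=np.arctan2(R[1,2],R[0,2]); t=0
    if jawyaw is not None:
        t=-((jawyaw-a+np.pi/2)%np.pi-np.pi/2) 
    print('tcp',p.round(4),'jaw',round(a,4),'tilt',R[:,1].round(3),'shift',s.round(1),'turn',round(t,4),'q7',o['q'][6].round(3),'t',o['t'])
    return s,t
E
python3 - <<'E'
from h import *
c=cam('top');s=cam('scene')
p,R,o=tool();print(p,R.round(3));print(proj(c,p),proj(c,[0,0,0]),proj(s,p),proj(s,[0,0,0]))
print('campos',-c['R'].T@c['t'],-s['R'].T@s['t'])
W=cloud(c)
for u,v in [(254,250),(140,237),(139,266),(167,268),(175,238),(179,208),(143,205),(150,250),(260,300),(358,234)]: print(u,v,W[v,u].round(4))
save(c,'topa.png',(110,170,190,130),4)
save(c,'topb.png',(280,180,160,140),4)
E
```

```text
[0.30545757 0.60165191 0.23084308] [[ 0.892 -0.     0.453]
 [-0.453 -0.001  0.892]
 [ 0.    -1.    -0.001]]
[-20.43596085 321.59646943] [247.88270783 432.31591558] [582.56103608 138.56760467] [333.77706365 115.60809431]
campos [ 0.44540208 -0.06550872  1.21588798] [1.29646839 0.19235508 0.83953445]
254 250 [ 0.4907 -0.0017  0.0153]
140 237 [0.5184 0.3177 0.025 ]
139 266 [0.438  0.3136 0.0302]
167 268 [0.4345 0.2368 0.0267]
175 238 [0.5181 0.2196 0.025 ]
179 208 [0.6028 0.2127 0.0263]
143 205 [0.6085 0.3142 0.0278]
150 250 [0.4837 0.2947 0.0007]
260 300 [ 0.3522 -0.0222  0.0016]
358 234 [ 0.5373 -0.2796  0.0876]
```

View pics/topa.png

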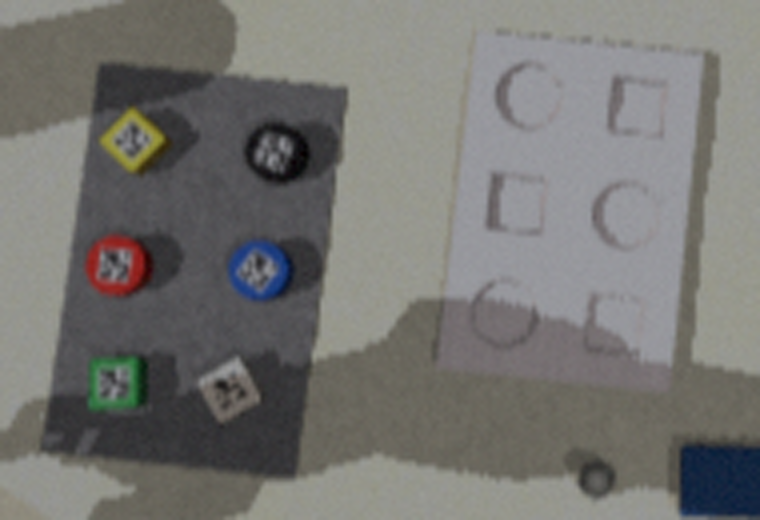

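View pics/topb.png

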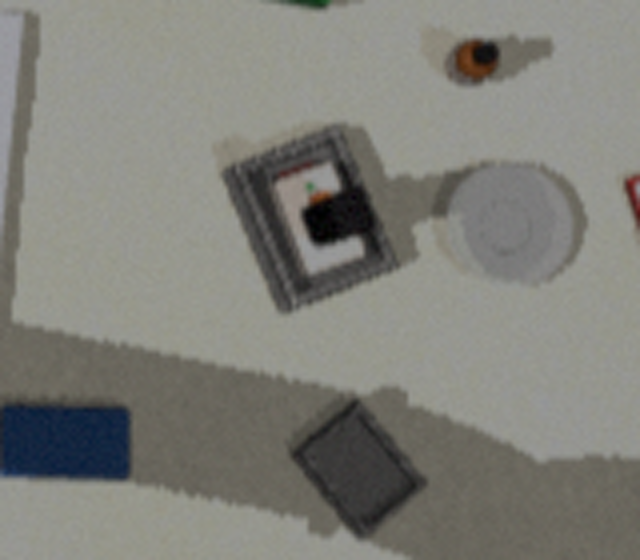

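```bash
python3 - <<'E'
from h import *
w=cam('wrist');p,R,o=tool()
cp=-w['R'].T@w['t'];print('cam in tool',R.T@(cp-p),'optical axis in tool',R.T@w['R'][2],'img x in tool',R.T@w['R'][0])
print(proj(w,p), ray(w,280,210,0.025), w['depth'][210,280])
print('TCP-below proj at z=25mm', proj(w,[p[0],p[1],0.025]))
E
python3 - <<'E'
from h import *
shift([0.47,0.27,0.24],np.pi/2)
E
```

```text
cam in tool [-0.07926586 -0.1438406  -0.00014798] optical axis in tool [ 3.07999060e-01  9.51386612e-01 -3.04262193e-04] img x in tool [2.84369720e-04 2.27748177e-04 9.99999934e-01]
[279.99766537 278.44572353] [0.33088943 0.58890371 0.025     ] 0.3908989
TCP-below proj at z=25mm [279.92783758 184.902423  ]
tcp [0.3055 0.6017 0.231 ] jaw 1.101 tilt [-0.    -0.001 -1.   ] shift [ 296.8   -8.9 -221.3] turn -0.4698 q7 -0.083 t 0.3
```

```bash
python3 -m jog '[[[60,0,-45],-0.1],[[120,0,-90],-0.2],[[180,0,-130],-0.3],[[240,0,-180],-0.4],[[297,0,-221],-0.47],[[297,0,-221],-0.47],[[297,0,-221],-0.47],[[297,0,-221],-0.47],[[297,0,-221],-0.47],[[297,0,-221],-0.47],[[297,0,-221],-0.47],[[297,0,-221],-0.47]]' 85
python3 - <<'E'
from h import *
w=cam('wrist');save(w,'w1.png');shift([0.47,0.27,0.24],np.pi/2)
E
```

```text
t: 1.3
eef_pos: [0.4701, 0.2709, 0.2314]
tool_rot: [0.707, -0.707, -0.0, 0.0]
contact_force: [-1.1, 0.3, 0.5]
gripper_width: 0.992
tcp [0.4697 0.2717 0.2313] jaw 1.5728 tilt [-0.     0.001 -1.   ] shift [ 0.3 -8.7 -1.7] turn 0.002 q7 0.946 t 1.35
```

View pics/w1.png

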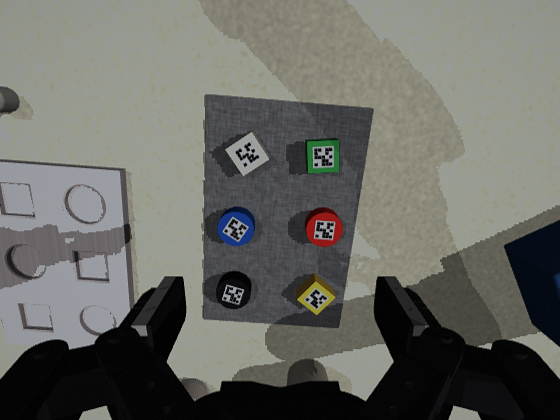

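```bash
cat >> h.py <<'E'
def tops(c,zt,tol=0.006,amin=200,show=None):
    "components whose depth-height is near zt: ray centre of the min-area rect / moments on the plane zt"
    W=cloud(c); W=np.nan_to_num(W,nan=-1)
    z=cv2.medianBlur(W[:,:,2].astype(np.float32),5)
    m=((abs(z-zt)<tol)).astype(np.uint8)*255
    m=cv2.morphologyEx(m,cv2.MORPH_OPEN,np.ones((3,3),np.uint8))
    out=[]
    cs,_=cv2.findContours(m,cv2.RETR_EXTERNAL,cv2.CHAIN_APPROX_NONE)
    for k in cs:
        if cv2.contourArea(k)<amin: continue
        P=np.array([ray(c,u,v,zt)[:2] for u,v in k[:,0]],np.float32)*1000
        (cx,cy),(w,h),a=cv2.minAreaRect(P); M=cv2.moments(k); uv=(M['m10']/M['m00'],M['m01']/M['m00'])
        g=ray(c,*uv,zt)
        sel=np.zeros_like(m); cv2.drawContours(sel,[k],-1,255,-1)
        hsv=c['hsv'][sel>0]; s=hsv[hsv[:,1]>110]
        hue=np.median(s[:,0]) if len(s)>0.2*len(hsv) else -1
        out.append(dict(uv=uv,c=(cx,cy),g=g[:2]*1000,wh=(w,h),a=a,hue=hue,V=np.median(hsv[:,2]),z=np.median(W[:,:,2][sel>0])))
    return out
E
python3 - <<'E'
from h import *
w=cam('wrist')
for o in tops(w,0.025): 
    if o['wh'][0]<60: print(np.round(o['uv']),np.round(o['c'],1),np.round(o['g'],1),np.round(o['wh'],1),round(o['a'],1),o['hue'],o['V'],o['z'])
E
```

```text
[315. 297.] [608.6 314.8] [608.1 314.6] [36.2 36.2] 49.4 29.0 153.0 0.02618412903461366
[232. 292.] [602.9 214.6] [602.5 214.5] [42.6 41.4] 0.1 -1 15.0 0.02610918507825269
[323. 229.] [520.5 320.6] [520.1 320.8] [42.4 40.6] 45.1 1.0 147.0 0.02633091821242951
[235. 228.] [519.3 221. ] [519.1 221.2] [39.7 42.4] 88.6 111.0 127.0 0.0262828220917881
[322. 156.] [439.1 316.3] [438.8 316.5] [34.6 34.4] 3.2 66.0 115.0 0.026412920305201634
[246. 154.] [436.6 236.9] [436.3 236.9] [33.8 34.7] 32.6 -1 158.0 0.026385674665868376
```

```bash
python3 -m jog '[[[0,-10,-40],0],[[0,-20,-80],0],[[0,-30,-120],0],[[0,-30,-160],0],[[0,-30,-200],0],[[0,-30,-240],0],[[0,-30,-265],0],[[0,-30,-265],0],[[0,-30,-265],0],[[0,-30,-265],0],[[0,-30,-265],0]]'
python3 - <<'E'
from h import *
w=cam('wrist');save(w,'w2.png')
for o in tops(w,0.014,0.005,5000): print(np.round(o['uv']),np.round(o['c'],1),np.round(o['g'],1),np.round(o['wh'],1),round(o['a'],1),o['z'])
tool();shift([0.47,0.0,0.25],np.pi/2)
E
```

```text
t: 2.32
eef_pos: [0.4705, 0.0076, 0.2612]
tool_rot: [0.707, -0.707, -0.001, 0.001]
contact_force: [0.9, -0.5, -0.5]
gripper_width: 0.993
[277. 243.] [570.1   3.9] [556.    4.5] [164.5 243.6] 85.6 0.01483177213837347
tcp [0.4705 0.0074 0.2612] jaw 1.5746 tilt [-0.  0. -1.] shift [-0.5 11.2 -7.4] turn 0.0038 q7 1.455 t 2.3667
```

View pics/w2.png

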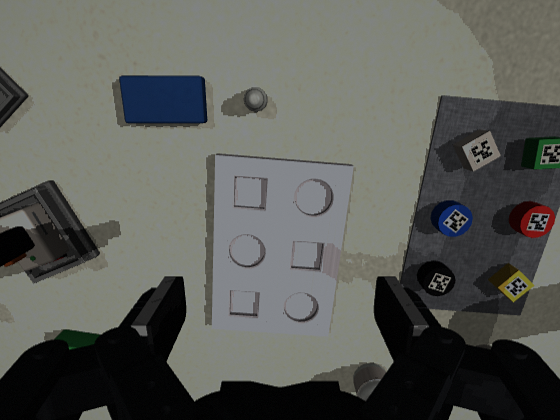

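```bash
cat >> h.py <<'E'
H=np.array([[78,39],[0,-39],[-78,39],[78,-39],[0,39],[-78,-39]],float)
def pockets(c,zt=0.014,thr=0.011):
    W=np.nan_to_num(cloud(c),nan=-1); z=cv2.medianBlur(W[:,:,2].astype(np.float32),3)
    m=((z<thr)&(z>-0.01)).astype(np.uint8)*255
    cs,_=cv2.findContours(m,cv2.RETR_LIST,cv2.CHAIN_APPROX_NONE); out=[]
    for k in cs:
        if not 300<cv2.contourArea(k)<8000: continue
        P=np.array([ray(c,u,v,zt)[:2] for u,v in k[:,0]],np.float32)*1000
        (cx,cy),(w,h),a=cv2.minAreaRect(P)
        if not(28<w<55 and 28<h<55): continue
        M=cv2.moments(P); out.append((M['m10']/M['m00'],M['m01']/M['m00'],w,h,a,M['m00']))
    return out
E
python3 - <<'E'
from h import *
w=cam('wrist')
for o in pockets(w): print(np.round(o,1))
E
```

```text
[ 649.5   36.7   43.7   42.1   42.3 1434.2]
[ 643.7  -40.6   37.7   36.    85.7 1250.6]
[ 612.6  318.8   51.7   36.9   48.5 1808. ]
[ 572.3   42.6   37.3   36.7   85.7 1276.6]
[ 5.662e+02 -3.470e+01  4.220e+01  4.410e+01  2.000e-01  1.480e+03]
[ 522.1  223.8   53.    44.5   47.5 1867.5]
[4.948e+02 4.860e+01 4.300e+01 4.430e+01 2.000e-01 1.520e+03]
[ 488.9  -28.8   37.6   37.1   85.7 1303.6]
[ 437.3  239.5   42.8   42.9   32.7 1679.3]
```

```bash
python3 - <<'E'
from h import *
shift([0.4391,0.3163,0.080],np.radians(93.2))
E
```

```text
tcp [0.4705 0.0071 0.2612] jaw 1.5742 tilt [-0.  0. -1.] shift [-30.3 181.2 309.3] turn -0.0525 q7 1.455 t 2.4167
```

```bash
python3 -m jog '[[[-3,0,40],0],[[-6,0,80],0],[[-10,20,115],0],[[-15,40,150],-0.02],[[-20,60,185],-0.03],[[-25,80,220],-0.05],[[-30,100,255],-0.05],[[-30,120,285],-0.05],[[-30,150,309],-0.05],[[-30,181,309],-0.05],[[-30,181,309],-0.05],[[-30,181,309],-0.05],[[-30,181,309],-0.05],[[-30,181,309],-0.05]]' 60
python3 - <<'E'
from h import *
w=cam('wrist');save(w,'w3.png')
for o in tops(w,0.025): 
    if o['wh'][0]<60: print(np.round(o['uv']),np.round(o['c'],1),np.round(o['g'],1),np.round(o['wh'],1),round(o['a'],1),o['hue'],o['V'],o['z'])
shift([0.4391,0.3163,0.012],np.radians(93.2))
E
```

```text
t: 3.58
eef_pos: [0.4417, 0.3144, 0.0823]
tool_rot: [0.707, -0.706, -0.018, 0.016]
contact_force: [-0.4, 0.3, -0.1]
gripper_width: 0.701
[140. 407.] [591.5 208.4] [593. 211.] [27.6 31.9] 2.6 -1 16.0 0.026035273559164993
[283. 335.] [520.  320.7] [519.2 320.9] [45.4 40.8] 4.5 1.0 165.0 0.026283087837193984
[138. 315.] [507.2 217. ] [507.5 216.9] [18.2 36.2] 44.0 111.0 146.5 0.02608576631032558
[283. 230.] [438.8 316.5] [438.2 316.4] [35.5 34. ] 2.7 66.0 133.0 0.02638521999138356
[161. 221.] [436.2 237.5] [435.7 237.4] [34.2 36.8] 32.5 -1 180.0 0.02631534839129077
tcp [0.4417 0.3144 0.0823] jaw 1.6196 tilt [ 0.003  0.002 -1.   ] shift [-2.7 70.3  1.9] turn -0.007 q7 0.888 t 3.6333
```

View pics/w3.png

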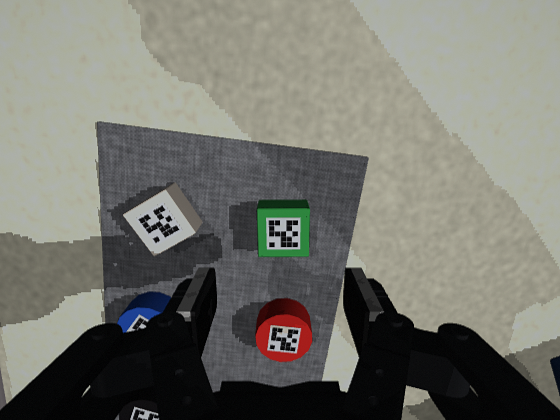

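```bash
python3 -m jog '[[[-3,20,2],0],[[-3,40,2],0],[[-3,60,2],0],[[-3,70,2],0],[[-3,70,2],0],[[-3,70,2],0]]' 60
python3 -m jog '[[[0,0,0],0],[[0,0,0],0],[[0,0,0],0],[[0,0,0],0],[[0,0,0],0]]' 0 40
python3 - <<'E'
from h import *
shift([0.4391,0.3163,0.012],np.radians(93.2))
E
```

```text
t: 4.13
eef_pos: [0.4378, 0.3162, 0.0111]
tool_rot: [0.707, -0.707, -0.018, 0.017]
contact_force: [0.5, 0.2, 0.2]
gripper_width: 0.7
t: 4.55
eef_pos: [0.4382, 0.3168, 0.0118]
tool_rot: [0.707, -0.706, -0.018, 0.017]
contact_force: [-1.2, -0.0, 5.3]
gripper_width: 0.387
tcp [0.4382 0.3168 0.0118] jaw 1.6207 tilt [ 0.002  0.002 -1.   ] shift [ 0.9 -0.2 -0.6] turn -0.0059 q7 0.878 t 4.55
```

```bash
python3 -m jog '[[[0,-20,0],0],[[0,-50,0],0],[[0,-80,0],0],[[0,-80,0],0],[[0,-80,0],0],[[0,-80,0],0]]'
python3 - <<'E'
from h import *
w=cam('wrist');save(w,'w4.png')
p,R,o=tool();print(p,o['contact_force'],o['gripper_width'])
zt=p[2]+0.0118-0.0118
for zz in (p[2]+0.013,):
  for q in tops(w,zz,0.006): 
    c=np.array([q['c'][0],q['c'][1],zz*1000]);print(np.round(q['uv']),np.round(R.T@(c-p*1000),1),np.round(q['wh'],1),q['a'],q['z'],q['hue'])
shift([0.488,-0.0288,0.08],np.radians(85.7))
E
```

```text
t: 5.05
eef_pos: [0.4372, 0.3162, 0.0906]
tool_rot: [0.707, -0.707, -0.018, 0.018]
contact_force: [-0.3, 0.4, -1.3]
gripper_width: 0.386
[0.43676762 0.31583187 0.08989088] [-0.34393059  0.57467997 -0.41021855] 0.38561744054930663
[280. 290.] [  1.1 -13.    0.3] [37.7 61.6] 2.823073148727417 0.10509250701866318 66.0
tcp [0.4368 0.3158 0.0899] jaw 1.621 tilt [-0.001 -0.001 -1.   ] shift [  33.9   10.  -346.8] turn 0.1252 q7 0.881 t 5.1
```

View pics/w4.png

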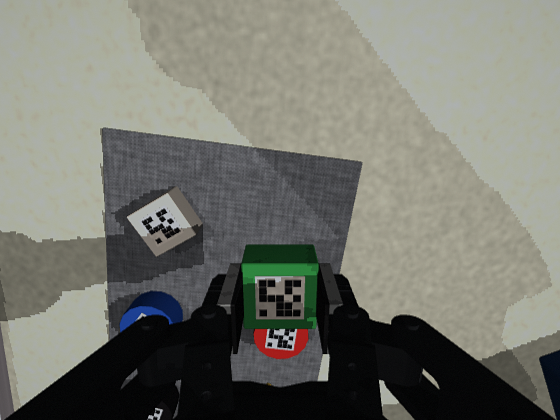

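```bash
python3 -m jog '[[[4,0,-35],0.0],[[8,0,-75],0.03],[[12,0,-115],0.06],[[16,0,-155],0.1],[[20,0,-195],0.125],[[24,0,-235],0.125],[[28,0,-275],0.125],[[31,0,-315],0.125],[[34,5,-347],0.125],[[34,10,-347],0.125],[[34,10,-347],0.125],[[34,20,-347],0.125],[[34,30,-347],0.125],[[34,40,-347],0.125],[[34,40,-347],0.125],[[34,40,-347],0.125]]'
python3 - <<'E'
from h import *
w=cam('wrist');save(w,'w5.png')
for o in pockets(w): print(np.round(o,1))
shift([0.4881,-0.0288,0.017],np.radians(85.7))
E
```

```text
t: 6.43
eef_pos: [0.4878, -0.0277, 0.0493]
tool_rot: [-0.707, 0.707, -0.027, 0.025]
contact_force: [0.3, 0.7, -0.6]
gripper_width: 0.387
[ 565.8  -34.8   43.6   43.2   47.7 1467.3]
[ 494.7   48.    43.4   44.6   59.6 1496.4]
tcp [ 0.4883 -0.0279  0.0498] jaw 1.4973 tilt [-0.001  0.    -1.   ] shift [-0.1 32.8 -0.9] turn 0.0015 q7 1.494 t 6.4833
```

View pics/w5.png

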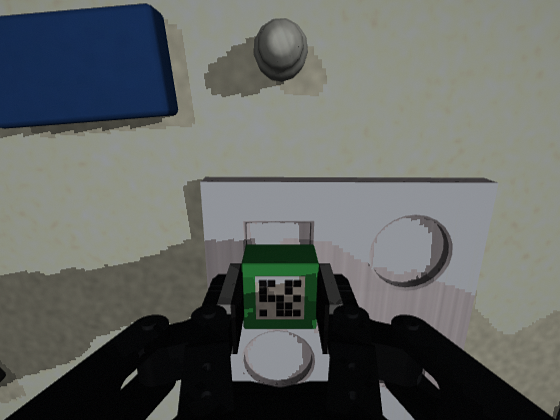

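```bash
python3 -m jog '[[[0,10,-1],0],[[0,20,-1],0],[[0,28,-1],0],[[0,31,-1],0],[[0,34,-1],0],[[0,34,-1],0],[[0,34,-1],0]]'

```

```text
t: 7.07
eef_pos: [0.4885, -0.0297, 0.0162]
tool_rot: [-0.707, 0.707, -0.027, 0.026]
contact_force: [0.1, 0.1, 0.1]
gripper_width: 0.383
```

```bash
python3 -m jog '[[[0,1,0],0],[[0,1,0],0],[[0,1,0],0]]'
python3 -m jog '[[[0,1,0],0],[[0,1,0],0],[[0,1,0],0],[[0,-20,0],0],[[0,-50,0],0],[[0,-80,0],0],[[0,-80,0],0],[[0,-80,0],0]]' 55
python3 - <<'E'
from h import *
w=cam('wrist');save(w,'w6.png')
for q in tops(w,0.028): 
    if q['wh'][0]<60: print(np.round(q['uv']),np.round(q['c'],1),np.round(q['wh'],1),round(q['a'],1),q['hue'],q['z'])
shift([0.4366,0.2372,0.09],np.radians(122.6))
E
```

```text
t: 7.32
eef_pos: [0.4887, -0.0296, 0.0155]
tool_rot: [0.707, -0.707, 0.026, -0.027]
contact_force: [0.2, -0.1, -0.9]
gripper_width: 0.387
t: 7.98
eef_pos: [0.4899, -0.0296, 0.0969]
tool_rot: [0.707, -0.706, 0.025, -0.028]
contact_force: [0.1, 0.7, -0.8]
gripper_width: 0.643
[ 11. 340.] [ 567.2 -242. ] [20.3 44.3] 70.9 -1 0.02798557978629619
[279. 227.] [489.1 -29.8] [34.  35.1] 85.7 65.0 0.02936069674644714
[282.  67.] [386.  -19.7] [17.9 24.4] 1.6 -1 0.025556646801148022
tcp [ 0.4888 -0.0296  0.0957] jaw 1.496 tilt [ 0.001  0.    -1.   ] shift [-72.    5.6 262.1] turn -0.6438 q7 1.486 t 8.0333
```

View pics/w6.png

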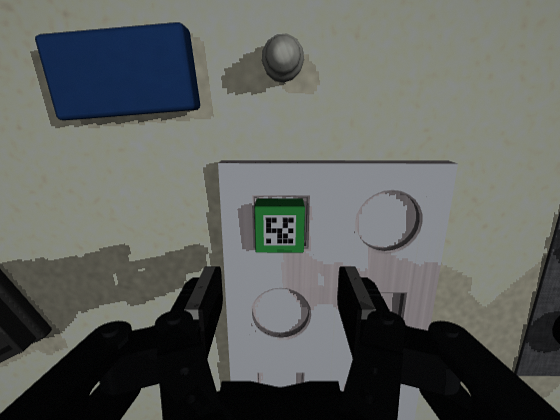

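```bash
python3 -m jog '[[[-8,0,40],-0.1],[[-16,0,80],-0.2],[[-24,0,120],-0.3],[[-36,0,160],-0.4],[[-48,0,200],-0.5],[[-60,0,235],-0.6],[[-72,0,262],-0.644],[[-72,5,262],-0.644],[[-72,5,262],-0.644],[[-72,5,262],-0.644],[[-72,5,262],-0.644]]' 60
python3 - <<'E'
from h import *
w=cam('wrist');save(w,'w7.png')
for q in tops(w,0.025): 
    if q['wh'][0]<60: print(np.round(q['uv']),np.round(q['c'],1),np.round(q['wh'],1),round(q['a'],1),q['hue'],q['z'])
shift([0.4366,0.2372,0.012],np.radians(122.6))
E
```

```text
t: 8.95
eef_pos: [0.4363, 0.2352, 0.0895]
tool_rot: [-0.679, 0.679, 0.197, -0.198]
contact_force: [-0.8, 0.8, -0.2]
gripper_width: 0.704
[144. 396.] [615.3 217.2] [19.5 21.6] 32.5 -1 0.02639599506506811
[313. 365.] [515.5 315.9] [34.5 41.1] 37.6 1.0 0.026242292189160576
[220. 314.] [514.  233.7] [40.4 12.5] 19.7 111.0 0.026119632261215893
[280. 231.] [436.3 236. ] [35.4 34. ] 32.4 -1 0.026361448905640485
tcp [0.4366 0.2353 0.0898] jaw 2.1372 tilt [-0.001 -0.001 -1.   ] shift [ 1.2 77.8  1.6] turn -0.0026 q7 1.451 t 9.0
```

```bash
python3 -m jog '[[[0,20,1],0],[[0,40,1],0],[[0,60,1],0],[[0,78,1],0],[[0,78,1],0],[[0,78,1],0],[[0,78,1],0]]' 60
python3 -m jog '[[[0,0,0],0],[[0,0,0],0],[[0,0,0],0],[[0,0,0],0],[[0,0,0],0]]' 0 40
python3 - <<'E'
from h import *
shift([0.4363,0.2363,0.012],np.radians(122.6))
E
python3 -m jog '[[[0,-20,0],0],[[0,-50,0],0],[[0,-78,0],0],[[0,-78,0],0],[[0,-78,0],0]]'
python3 - <<'E'
from h import *
shift([0.5720,0.0426,0.06],np.radians(85.7))
E
```

```text
t: 9.58
eef_pos: [0.4365, 0.2375, 0.0131]
tool_rot: [0.679, -0.679, -0.198, 0.198]
contact_force: [0.3, 0.6, -0.2]
gripper_width: 0.701
t: 10.0
eef_pos: [0.4366, 0.2382, 0.0136]
tool_rot: [0.679, -0.679, -0.199, 0.198]
contact_force: [-0.9, -0.6, 5.9]
gripper_width: 0.385
tcp [0.4366 0.2382 0.0136] jaw 2.1397 tilt [ 0.002  0.001 -1.   ] shift [-1.3  1.6 -1.4] turn -0.0 q7 1.42 t 10.0
t: 10.42
eef_pos: [0.4371, 0.2386, 0.0923]
tool_rot: [0.679, -0.678, -0.2, 0.197]
contact_force: [-0.2, 1.0, -0.3]
gripper_width: 0.384
tcp [0.4371 0.2386 0.0923] jaw 2.1398 tilt [ 0.004  0.003 -1.   ] shift [   7.9   32.4 -237.9] turn 0.644 q7 1.447 t 10.4167
```

```bash
python3 -m jog '[[[0,0,-30],0.05],[[2,0,-65],0.15],[[4,0,-100],0.25],[[6,0,-140],0.35],[[8,0,-175],0.45],[[9,0,-210],0.55],[[9,0,-238.5],0.644],[[9,10,-238.5],0.644],[[9,20,-238.5],0.644],[[9,32,-238.5],0.644],[[9,40,-238.5],0.644],[[9,40,-238.5],0.644],[[9,40,-238.5],0.644]]'
python3 - <<'E'
from h import *
w=cam('wrist');save(w,'w8.png')
for o in pockets(w): print(np.round(o,1))
shift([0.5732,0.0426,0.017],np.radians(85.7))
E
```

```text
t: 11.5
eef_pos: [0.5707, 0.0429, 0.0493]
tool_rot: [0.707, -0.707, 0.027, -0.025]
contact_force: [0.5, -0.8, 0.4]
gripper_width: 0.381
[ 649.5   37.    43.3   43.3   47.8 1457.6]
[ 566.5  -34.    44.6   43.1   33.6 1495.1]
[483.3 -17.3  36.6  36.9  85.8  90.4]
[ 495.5   48.9   44.5   44.9   83.6 1556.5]
tcp [0.5714 0.0427 0.05  ] jaw 1.4976 tilt [-0.001  0.    -1.   ] shift [ 1.8 33.   0. ] turn 0.0019 q7 1.374 t 11.55
```

View pics/w8.png

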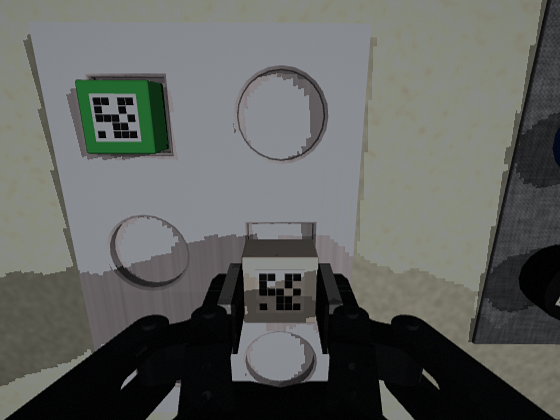

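```bash
python3 -m jog '[[[2,10,0],0],[[2,20,0],0],[[2,28,0],0],[[2,31,0],0],[[2,33,0],0],[[2,33,0],0],[[2,33,0],0]]'

```

```text
t: 12.13
eef_pos: [0.574, 0.0416, 0.0172]
tool_rot: [0.707, -0.707, 0.026, -0.027]
contact_force: [-0.8, 0.1, -0.0]
gripper_width: 0.381
```

```bash
python3 -m jog '[[[0,0,0],0],[[0,0,0],0],[[0,0,0],0],[[0,-20,0],0],[[0,-50,0],0],[[0,-80,0],0],[[0,-80,0],0],[[0,-80,0],0]]' 55
python3 - <<'E'
from h import *
w=cam('wrist');save(w,'w9.png')
for q in tops(w,0.028): 
    if q['wh'][0]<60: print(np.round(q['uv']),np.round(q['c'],1),np.round(q['wh'],1),round(q['a'],1),q['hue'],q['z'])
shift([0.6086,0.3148,0.11],np.radians(139.4))
E
```

```text
t: 12.8
eef_pos: [0.5754, 0.0418, 0.0992]
tool_rot: [0.707, -0.706, 0.025, -0.028]
contact_force: [-0.4, 0.2, -0.7]
gripper_width: 0.638
[416. 414.] [752.8 147.4] [35.6 13.4] 85.6 -1 0.027561856205072514
[521. 246.] [602.7 211.3] [43.6 40.5] 60.6 -1 0.0263590452320421
[279. 223.] [572.4  41.6] [34.1 35.2] 85.7 -1 0.02938837945348978
[541. 127.] [521.8 209.7] [41.5 25.9] 10.5 111.0 0.026388498591016052
[155. 106.] [490.4 -29.1] [35.8 33.5] 85.7 66.0 0.02939019533753027
tcp [0.5741 0.0418 0.0977] jaw 1.496 tilt [ 0.001  0.    -1.   ] shift [ 14.  -12.1 274.9] turn -0.937 q7 1.369 t 12.85
```

View pics/w9.png

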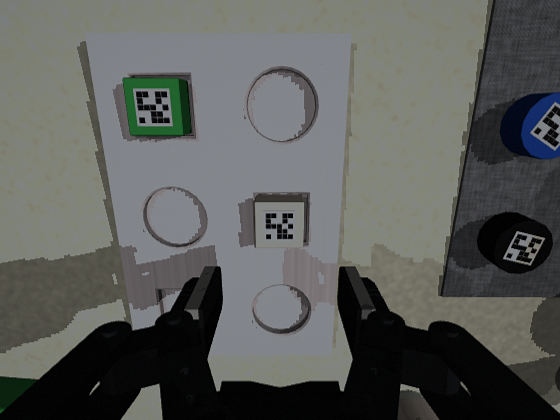

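```bash
python3 -m jog '[[[2,0,30],0.1],[[4,0,70],0.2],[[6,0,110],0.3],[[8,0,150],0.4],[[10,0,190],0.5],[[12,0,225],0.6],[[14,0,255],0.634],[[14,0,275],0.634],[[14,0,275],0.634],[[14,0,275],0.634],[[14,0,275],0.634]]' 60
python3 - <<'E'
from h import *
w=cam('wrist');save(w,'w10.png')
for q in tops(w,0.025): 
    if q['wh'][0]<60: print(np.round(q['uv']),np.round(q['c'],1),np.round(q['wh'],1),round(q['a'],1),q['hue'],q['z'])
shift([0.6086,0.3148,0.013],np.radians(49.4))
E
```

```text
t: 13.77
eef_pos: [0.6078, 0.3131, 0.0958]
tool_rot: [-0.662, 0.664, -0.246, 0.245]
contact_force: [-0.3, -0.7, -0.5]
gripper_width: 0.704
[ 10. 387.] [566.8  47.4] [19.3 41.5] 3.5 -1 0.028294133456484315
[163. 294.] [590.5 213.3] [13.6 39.7] 15.0 -1 0.026197867056886114
[284. 227.] [609.4 315.6] [34.1 35.4] 49.4 29.0 0.02635230046223065
[ 97. 218.] [520.6 222.4] [44.7 41.1] 88.4 111.0 0.026330256363223822
[201. 121.] [521.7 321.6] [42.  41.1] 73.5 1.0 0.026439475093985962
tcp [0.6082 0.3125 0.0962] jaw 0.8601 tilt [-0.001 -0.002 -1.   ] shift [-1.2 83.2  2.2] turn -0.0021 q7 0.437 t 13.8167
```

View pics/w10.png

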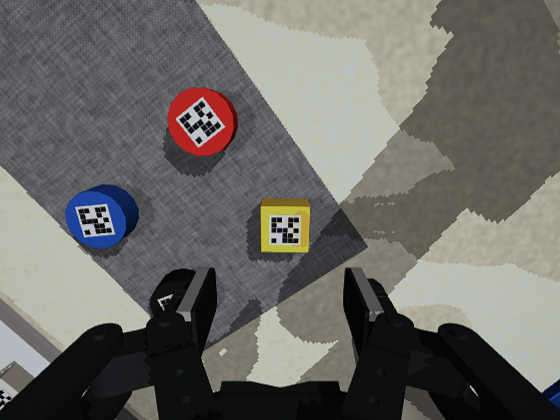

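```bash
python3 -m jog '[[[-1,20,3],0],[[-1,40,3],0],[[-1,60,3],0],[[-1,83,3],0],[[-1,83,3],0],[[-1,83,3],0],[[-1,83,3],0]]' 60
python3 -m jog '[[[0,0,0],0],[[0,0,0],0],[[0,0,0],0],[[0,0,0],0],[[0,0,0],0]]' 0 40
python3 - <<'E'
from h import *
shift([0.6092,0.3153,0.012],np.radians(49.4))
E
python3 -m jog '[[[0,-20,0],0],[[0,-50,0],0],[[0,-85,0],0],[[0,-85,0],0],[[0,-85,0],0]]'
python3 - <<'E'
from h import *
shift([0.6437,-0.0406,0.06],np.radians(85.7))
w=cam('wrist');save(w,'w11.png')
E
```

```text
t: 14.4
eef_pos: [0.6105, 0.3169, 0.0154]
tool_rot: [0.663, -0.663, 0.246, -0.246]
contact_force: [-0.0, 0.3, -0.1]
gripper_width: 0.703
t: 14.82
eef_pos: [0.6108, 0.3182, 0.0161]
tool_rot: [0.664, -0.662, 0.245, -0.246]
contact_force: [-0.8, -2.0, 7.0]
gripper_width: 0.384
tcp [0.6108 0.3182 0.0161] jaw 0.8618 tilt [ 0.002  0.001 -1.   ] shift [ 0.7  4.1 -3.2] turn -0.0004 q7 0.453 t 14.8167
t: 15.23
eef_pos: [0.6113, 0.3187, 0.1024]
tool_rot: [0.665, -0.662, 0.244, -0.247]
contact_force: [0.2, 0.5, -0.7]
gripper_width: 0.382
tcp [0.6113 0.3187 0.1024] jaw 0.8619 tilt [ 0.005  0.003 -1.   ] shift [ 258.4   41.5 -251.9] turn -0.6338 q7 0.434 t 15.2333
```

View pics/w11.png

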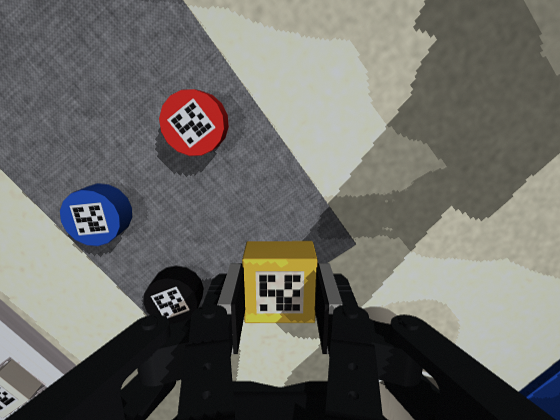

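```bash
python3 -m jog '[[[25,0,-25],-0.05],[[52,0,-50],-0.15],[[80,0,-78],-0.25],[[108,0,-105],-0.35],[[136,0,-132],-0.45],[[164,0,-160],-0.55],[[192,0,-187],-0.634],[[220,0,-214],-0.634],[[245,0,-238],-0.634],[[258.4,10,-252],-0.634],[[258.4,30,-252],-0.634],[[258.4,50,-252],-0.634],[[258.4,50,-252],-0.634],[[258.4,50,-252],-0.634],[[258.4,50,-252],-0.634]]'
python3 - <<'E'
from h import *
w=cam('wrist');save(w,'w12.png')
for o in pockets(w): print(np.round(o,1))
shift([0.6437,-0.0406,0.020],np.radians(85.7))
E
```

```text
t: 16.53
eef_pos: [0.6417, -0.0412, 0.0493]
tool_rot: [0.707, -0.707, 0.026, -0.026]
contact_force: [-0.0, 0.4, -0.5]
gripper_width: 0.381
[ 650.2   36.1   43.7   43.8    3.  1493.1]
[ 567.3  -34.9   44.9   44.4   85.7 1556.1]
tcp [ 0.6422 -0.0412  0.05  ] jaw 1.4968 tilt [ 0.001  0.    -1.   ] shift [ 1.4 30.   0.7] turn 0.001 q7 1.526 t 16.5833
```

View pics/w12.png

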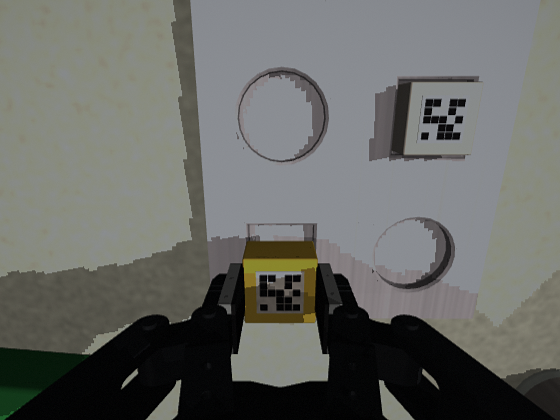

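```bash
python3 -m jog '[[[1.5,10,0.5],0],[[1.5,20,0.5],0],[[1.5,26,0.5],0],[[1.5,29,0.5],0],[[1.5,29,0.5],0],[[1.5,29,0.5],0],[[1.5,29,0.5],0]]'

```

```text
t: 17.17
eef_pos: [0.6432, -0.0414, 0.0201]
tool_rot: [-0.707, 0.707, -0.026, 0.026]
contact_force: [0.1, -0.1, -0.3]
gripper_width: 0.385
```

```bash
python3 -m jog '[[[0,1,0],0],[[0,1,0],0],[[0,1,0],0]]'
python3 -m jog '[[[0,0,0],0],[[0,0,0],0],[[0,0,0],0],[[0,-20,0],0],[[0,-50,0],0],[[0,-80,0],0],[[0,-80,0],0],[[0,-80,0],0]]' 55
python3 - <<'E'
from h import *
w=cam('wrist');save(w,'w13.png')
for q in tops(w,0.028): 
    if q['wh'][0]<60: print(np.round(q['uv']),np.round(q['c'],1),np.round(q['wh'],1),round(q['a'],1),q['hue'],q['z'])
shift([0.6028,0.2145,0.10],np.radians(90))
E
```

```text
t: 17.42
eef_pos: [0.6433, -0.0413, 0.0193]
tool_rot: [-0.707, 0.707, -0.026, 0.026]
contact_force: [-0.2, -0.2, -0.3]
gripper_width: 0.383
t: 18.08
eef_pos: [0.6448, -0.0414, 0.1015]
tool_rot: [0.707, -0.706, 0.025, -0.028]
contact_force: [-0.4, 0.5, -1.1]
gripper_width: 0.647
[513. 342.] [756.5 138.4] [18.2 41.6] 17.0 -1 0.028060666581861737
[279. 224.] [643.9 -41.5] [34. 35.] 85.7 29.0 0.029369573648477927
[402. 109.] [573.   40.9] [35.9 33.5] 85.7 -1 0.02943599791957349
tcp [ 0.6435 -0.0413  0.0999] jaw 1.496 tilt [ 0.001  0.    -1.   ] shift [-5.980e+01 -2.000e-01  2.521e+02] turn -0.0748 q7 1.521 t 18.1333
```

View pics/w13.png

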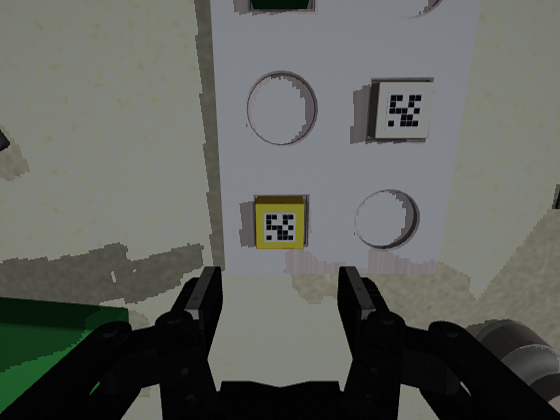

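```bash
python3 -m jog '[[[-10,0,40],0],[[-20,0,80],0],[[-30,0,120],0],[[-40,0,160],0],[[-50,0,200],0],[[-60,0,235],0],[[-60,0,252],0],[[-60,0,252],0],[[-60,0,252],0],[[-60,0,252],0]]' 65
python3 - <<'E'
from h import *
w=cam('wrist');save(w,'w14.png')
for q in tops(w,0.025): 
    if q['wh'][0]<60: print(np.round(q['uv']),np.round(q['c'],1),np.round(q['wh'],1),round(q['a'],1),q['hue'],q['z'])
shift([0.6028,0.2145,0.013],np.radians(85.7))
E
```

```text
t: 18.97
eef_pos: [0.6022, 0.2121, 0.0983]
tool_rot: [-0.706, 0.707, -0.028, 0.027]
contact_force: [0.7, -1.1, -0.4]
gripper_width: 0.762
[283. 228.] [603.4 214.3] [40.9 42.5] 85.6 -1 0.026331068277896337
[ 30. 205.] [573.2  42. ] [41.9 36.4] 85.6 -1 0.029165448692612794
[284. 102.] [520.7 220.7] [40.7 40.8] 85.6 111.0 0.02647808138478593
[445.  91.] [521.6 320. ] [41.2 43.5] 6.1 1.0 0.026423417381186302
tcp [0.6025 0.2116 0.0986] jaw 1.493 tilt [-0.001 -0.002 -1.   ] shift [ 0.1 85.6  3.1] turn -0.0027 q7 1.102 t 19.0167
```

View pics/w14.png

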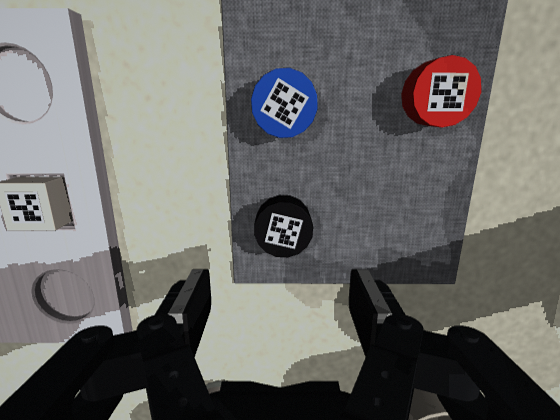

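```bash
python3 -m jog '[[[0,20,2],0],[[0,40,2],0],[[0,60,2],0],[[0,80,2],0],[[0,88,2],0],[[0,88,2],0],[[0,88,2],0]]' 65
python3 -m jog '[[[0,0,0],0],[[0,0,0],0],[[0,0,0],0],[[0,0,0],0],[[0,0,0],0]]' 0 40
python3 - <<'E'
from h import *
shift([0.6032,0.2143,0.012],np.radians(85.7))
E
python3 -m jog '[[[0,-20,0],0],[[0,-50,0],0],[[0,-85,0],0],[[0,-85,0],0],[[0,-85,0],0]]'
python3 - <<'E'
from h import *
shift([0.6497,0.0366,0.06],np.radians(85.7))
w=cam('wrist');save(w,'w15.png')
E
```

```text
t: 19.6
eef_pos: [0.6028, 0.2151, 0.0114]
tool_rot: [-0.706, 0.707, -0.027, 0.027]
contact_force: [1.4, -0.5, 0.1]
gripper_width: 0.761
t: 20.02
eef_pos: [0.6036, 0.2166, 0.0131]
tool_rot: [0.707, -0.706, 0.026, -0.027]
contact_force: [-1.8, -1.2, 7.0]
gripper_width: 0.47
tcp [0.6036 0.2166 0.0131] jaw 1.4957 tilt [ 0.003  0.001 -1.   ] shift [-0.3  1.1 -2.3] turn -0.0 q7 1.105 t 20.0167
t: 20.43
eef_pos: [0.6043, 0.2173, 0.0993]
tool_rot: [0.708, -0.706, 0.025, -0.028]
contact_force: [0.0, -0.6, -1.1]
gripper_width: 0.47
tcp [0.6043 0.2173 0.0993] jaw 1.496 tilt [ 0.005  0.003 -1.   ] shift [  58.6   39.1 -176.9] turn 0.0002 q7 1.099 t 20.4333
```

View pics/w15.png

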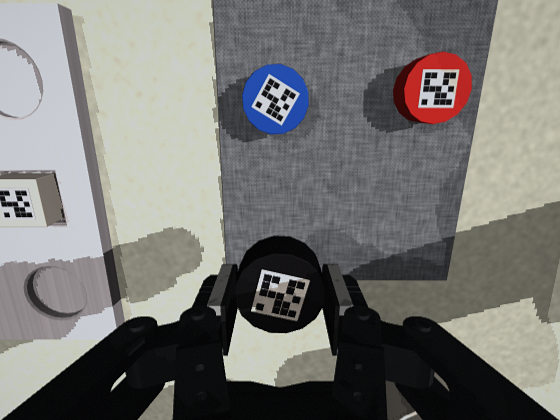

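```bash
python3 -m jog '[[[10,0,-30],0],[[20,0,-60],0],[[30,0,-95],0],[[45,0,-130],0],[[58.5,0,-160],0],[[58.5,0,-177],0],[[58.5,10,-177],0],[[58.5,30,-177],0],[[58.5,48,-177],0],[[58.5,48,-177],0],[[58.5,48,-177],0],[[58.5,48,-177],0]]'
python3 - <<'E'
from h import *
w=cam('wrist');save(w,'w16.png')
for o in pockets(w): print(np.round(o,1))
shift([0.6499,0.0366,0.017],np.radians(85.7))
E
```

```text
t: 21.48
eef_pos: [0.6474, 0.0363, 0.0482]
tool_rot: [0.707, -0.707, 0.026, -0.026]
contact_force: [0.1, 0.0, -0.5]
gripper_width: 0.467
[ 567.4  -34.    43.7   44.9   80.2 1525.1]
tcp [0.648  0.0361 0.0489] jaw 1.4966 tilt [ 0.001  0.    -1.   ] shift [ 1.9 31.9  0.6] turn 0.0009 q7 1.403 t 21.5333
```

View pics/w16.png

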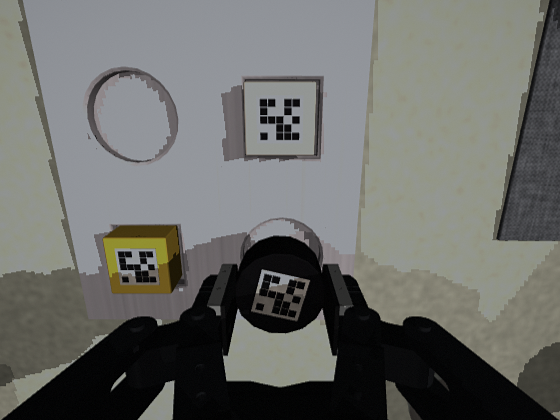

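```bash
python3 -m jog '[[[1.5,10,0.5],0],[[1.5,20,0.5],0],[[1.5,28,0.5],0],[[1.5,31,0.5],0],[[1.5,32,0.5],0],[[1.5,32,0.5],0],[[1.5,32,0.5],0]]'

```

```text
t: 22.12
eef_pos: [0.6485, 0.036, 0.0161]
tool_rot: [0.707, -0.707, 0.027, -0.026]
contact_force: [-3.1, -0.1, 2.1]
gripper_width: 0.471
```

```bash
python3 -m jog '[[[0,0,0],0],[[0,0,0],0],[[0,0,0],0],[[0,-20,0],0],[[0,-50,0],0],[[0,-80,0],0],[[0,-80,0],0],[[0,-80,0],0]]' 60
python3 - <<'E'
from h import *
w=cam('wrist');save(w,'w17.png')
for q in tops(w,0.028): 
    if q['wh'][0]<60: print(np.round(q['uv']),np.round(q['c'],1),np.round(q['wh'],1),round(q['a'],1),q['hue'],q['z'])
shift([0.5207,0.2207,0.10],np.radians(85.7))
E
```

```text
t: 22.78
eef_pos: [0.6507, 0.036, 0.0984]
tool_rot: [0.707, -0.706, 0.025, -0.028]
contact_force: [0.4, -0.1, -0.6]
gripper_width: 0.703
[ 15. 354.] [ 745.5 -181.7] [14.3 68.5] 83.2 66.0 0.027921209217943315
[168. 226.] [643.9 -40.8] [35.7 35.3] 85.7 29.0 0.029321096813209255
[279. 225.] [649.2  36. ] [40.9 42.6] 85.7 -1 0.029371719547614136
[279. 109.] [573.3  41.6] [34.  33.6] 85.7 -1 0.029452238635497133
[554.  10.] [532.3 201. ] [14.6  6.6] 10.5 112.0 0.025181381359938332
tcp [0.6494 0.0359 0.0967] jaw 1.496 tilt [ 0.001  0.    -1.   ] shift [-142.1   -3.4  174.6] turn 0.0002 q7 1.399 t 22.8333
```

View pics/w17.png

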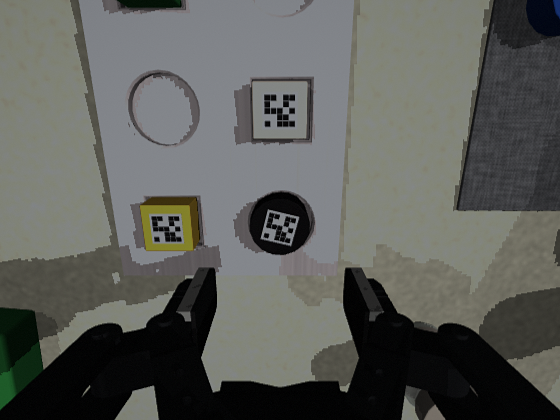

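Black seated. Next blue.

```bash
python3 -m jog '[[[-20,0,30],0],[[-45,0,60],0],[[-70,0,90],0],[[-95,0,120],0],[[-120,0,150],0],[[-142,0,174],0],[[-142,0,174],0],[[-142,0,174],0],[[-142,0,174],0],[[-142,0,174],0]]' 65
python3 - <<'E'
from h import *
w=cam('wrist');save(w,'w18.png')
for q in tops(w,0.025): 
    if q['wh'][0]<60: print(np.round(q['uv']),np.round(q['c'],1),np.round(q['wh'],1),round(q['a'],1),q['hue'],q['z'])
shift([0.5205,0.2208,0.013],np.radians(85.7))
E
```

```text
t: 23.67
eef_pos: [0.5211, 0.2182, 0.0956]
tool_rot: [-0.706, 0.707, -0.027, 0.027]
contact_force: [0.0, -0.9, 0.6]
gripper_width: 0.764
[ 52. 309.] [573.   42.1] [41.4 40.2] 85.6 -1 0.029026702987474604
[284. 226.] [519.5 221. ] [41.  42.6] 85.6 111.0 0.02634585200925197
[428. 216.] [520.6 320.2] [44.3 41.2] 47.9 1.0 0.026381378464176555
tcp [0.5212 0.2182 0.0958] jaw 1.4932 tilt [-0.    -0.001 -1.   ] shift [-0.9 82.8  2.6] turn -0.0026 q7 1.024 t 23.7167
```

View pics/w18.png

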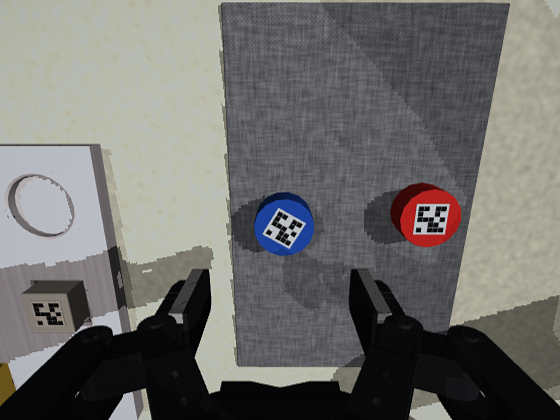

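```bash
python3 -m jog '[[[-2,20,2],0],[[-2,40,2],0],[[-2,60,2],0],[[-2,80,2],0],[[-2,85,2],0],[[-2,85,2],0],[[-2,85,2],0]]' 65
python3 -m jog '[[[0,0,0],0],[[0,0,0],0],[[0,0,0],0],[[0,0,0],0],[[0,0,0],0]]' 0 40
python3 - <<'E'
from h import *
shift([0.5196,0.2209,0.012],np.radians(85.7))
E
python3 -m jog '[[[0,-20,0],0],[[0,-50,0],0],[[0,-85,0],0],[[0,-85,0],0],[[0,-85,0],0]]'
python3 - <<'E'
from h import *
shift([0.4950,0.0486,0.06],np.radians(85.7))
w=cam('wrist');save(w,'w19.png')
E
```

```text
t: 24.3
eef_pos: [0.5193, 0.2215, 0.0116]
tool_rot: [-0.706, 0.707, -0.027, 0.027]
contact_force: [-0.1, -0.3, 0.3]
gripper_width: 0.76
t: 24.72
eef_pos: [0.5197, 0.2224, 0.0128]
tool_rot: [0.707, -0.706, 0.026, -0.027]
contact_force: [-0.9, -1.1, 5.3]
gripper_width: 0.473
tcp [0.5197 0.2224 0.0128] jaw 1.4956 tilt [ 0.002  0.001 -1.   ] shift [ 0.   0.8 -1.5] turn -0.0001 q7 1.026 t 24.7167
t: 25.13
eef_pos: [0.5204, 0.2231, 0.0992]
tool_rot: [0.708, -0.705, 0.025, -0.028]
contact_force: [-0.1, -0.3, -0.9]
gripper_width: 0.468
tcp [0.5204 0.2231 0.0992] jaw 1.4958 tilt [ 0.005  0.003 -1.   ] shift [ -12.5   38.5 -176.1] turn 0.0001 q7 1.019 t 25.1333
```

View pics/w19.png

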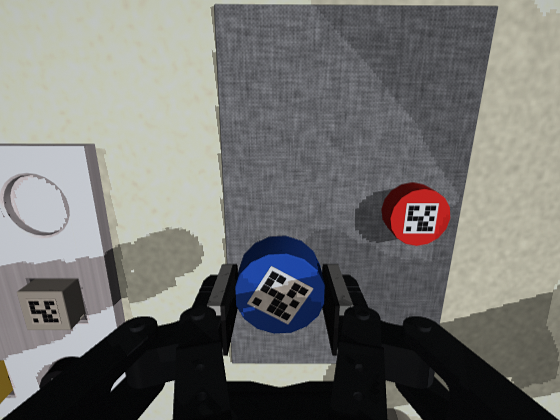

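```bash
python3 -m jog '[[[-3,0,-30],0],[[-6,0,-60],0],[[-9,0,-95],0],[[-12,0,-130],0],[[-12.5,0,-160],0],[[-12.5,0,-176],0],[[-12.5,10,-176],0],[[-12.5,30,-176],0],[[-12.5,48,-176],0],[[-12.5,48,-176],0],[[-12.5,48,-176],0],[[-12.5,48,-176],0]]'
python3 - <<'E'
from h import *
w=cam('wrist');save(w,'w20.png')
for o in pockets(w): print(np.round(o,1))
shift([0.4950,0.0486,0.017],np.radians(85.7))
E
```

```text
t: 26.18
eef_pos: [0.493, 0.0482, 0.0483]
tool_rot: [0.707, -0.707, 0.026, -0.026]
contact_force: [0.7, -0.4, -1.4]
gripper_width: 0.469
tcp [0.4934 0.0482 0.0487] jaw 1.4966 tilt [ 0.001  0.    -1.   ] shift [ 1.6 31.7  0.5] turn 0.0009 q7 1.333 t 26.2333
```

View pics/w20.png

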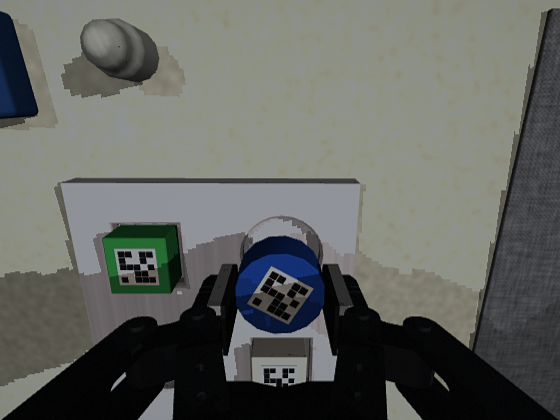

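```bash
python3 -m jog '[[[0.5,10,0.5],0],[[0.5,20,0.5],0],[[0.5,28,0.5],0],[[0.5,31,0.5],0],[[0.5,32,0.5],0],[[0.5,32,0.5],0],[[0.5,32,0.5],0]]'

```

```text
t: 26.82
eef_pos: [0.4934, 0.048, 0.016]
tool_rot: [-0.707, 0.707, -0.027, 0.026]
contact_force: [0.1, -0.5, -0.6]
gripper_width: 0.467
```

```bash
python3 -m jog '[[[0,0,0],0],[[0,0,0],0],[[0,0,0],0],[[0,-20,0],0],[[0,-50,0],0],[[0,-80,0],0],[[0,-80,0],0],[[0,-80,0],0]]' 60
python3 - <<'E'
from h import *
w=cam('wrist');save(w,'w21.png')
for q in tops(w,0.028): 
    if q['wh'][0]<60: print(np.round(q['uv']),np.round(q['c'],1),np.round(q['wh'],1),round(q['a'],1),q['hue'],q['z'])
shift([0.5207,0.3205,0.10],np.radians(85.7))
E
```

```text
t: 27.48
eef_pos: [0.4949, 0.0484, 0.0979]
tool_rot: [0.707, -0.706, 0.025, -0.028]
contact_force: [-0.0, 0.1, 0.9]
gripper_width: 0.704
[278. 322.] [571.3  41.6] [33.9 37.7] 85.6 -1 0.029250824916625444
[167. 228.] [489.3 -29. ] [35.9 35.3] 85.6 65.0 0.02928444564791357
[279. 226.] [493.8  47.7] [40.7 42.6] 87.2 111.0 0.02938972397906576
[163.  61.] [384.6 -14. ] [16.  24.4] 66.1 -1 0.02612169850183768
tcp [0.4938 0.0482 0.0966] jaw 1.496 tilt [ 0.001  0.    -1.   ] shift [  6.5  -3.2 273.6] turn 0.0003 q7 1.324 t 27.5333
```

View pics/w21.png

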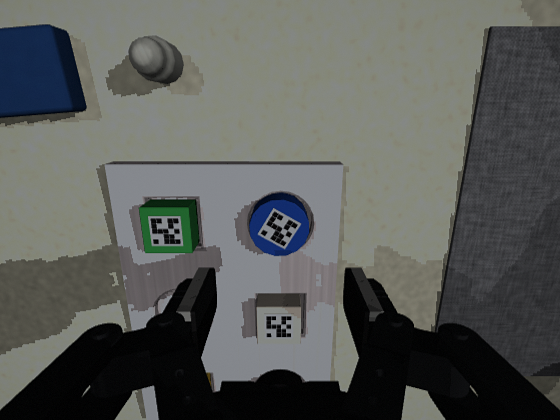

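Blue is seated (279,226). Last: red.

```bash
python3 -m jog '[[[0,0,40],0],[[1,0,80],0],[[2,0,120],0],[[3,0,160],0],[[4,0,200],0],[[5,0,240],0],[[6,0,273],0],[[6,0,273],0],[[6,0,273],0],[[6,0,273],0],[[6,0,273],0]]' 65
python3 - <<'E'
from h import *
w=cam('wrist');save(w,'w22.png')
for q in tops(w,0.025): 
    if q['wh'][0]<60: print(np.round(q['uv']),np.round(q['c'],1),np.round(q['wh'],1),round(q['a'],1),q['hue'],q['z'])
shift([0.5205,0.3208,0.013],np.radians(85.7))
E
```

```text
t: 28.45
eef_pos: [0.5197, 0.3176, 0.0952]
tool_rot: [-0.706, 0.707, -0.028, 0.027]
contact_force: [-1.0, -0.5, 0.4]
gripper_width: 0.759
[285. 229.] [520.9 321.4] [41.  42.8] 85.6 1.0 0.02637365799750447
tcp [0.5199 0.3176 0.0956] jaw 1.4936 tilt [-0.001 -0.002 -1.   ] shift [ 0.4 82.6  3.3] turn -0.0021 q7 0.877 t 28.5
```

View pics/w22.png

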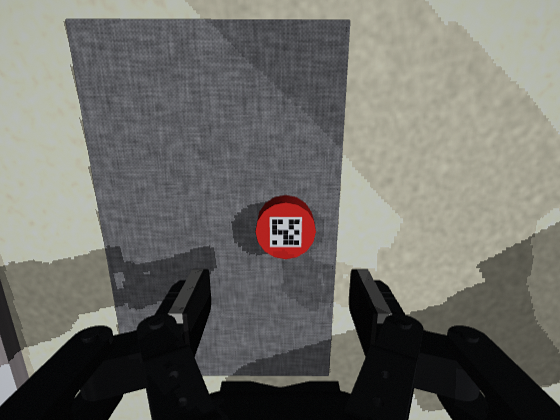

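```bash
python3 -m jog '[[[0,20,3],0],[[0,40,3],0],[[0,60,3],0],[[0,80,3],0],[[0,85,3],0],[[0,85,3],0],[[0,85,3],0]]' 65
python3 -m jog '[[[0,0,0],0],[[0,0,0],0],[[0,0,0],0],[[0,0,0],0],[[0,0,0],0]]' 0 40
python3 - <<'E'
from h import *
shift([0.5206,0.3212,0.012],np.radians(85.7))
E
python3 -m jog '[[[0,-20,0],0],[[0,-50,0],0],[[0,-85,0],0],[[0,-85,0],0],[[0,-85,0],0]]'
python3 - <<'E'
from h import *
shift([0.5664,-0.0347,0.06],np.radians(85.7))
E
```

```text
t: 29.08
eef_pos: [0.5206, 0.3222, 0.0118]
tool_rot: [-0.707, 0.707, -0.027, 0.027]
contact_force: [0.6, 0.3, 0.6]
gripper_width: 0.76
t: 29.5
eef_pos: [0.5211, 0.3233, 0.013]
tool_rot: [0.707, -0.706, 0.026, -0.027]
contact_force: [0.1, -0.8, 5.7]
gripper_width: 0.467
tcp [0.5211 0.3233 0.013 ] jaw 1.4957 tilt [ 0.002  0.001 -1.   ] shift [-0.4  1.  -2.1] turn -0.0 q7 0.878 t 29.5
t: 29.92
eef_pos: [0.5219, 0.3241, 0.0994]
tool_rot: [0.708, -0.705, 0.025, -0.028]
contact_force: [-0.0, -0.5, -1.2]
gripper_width: 0.47
tcp [0.5219 0.3241 0.0994] jaw 1.4959 tilt [ 0.005  0.004 -1.   ] shift [  71.1   38.3 -354.6] turn 0.0002 q7 0.873 t 29.9167
```

```bash
python3 -m jog '[[[7,0,-35],0],[[14,0,-75],0],[[21,0,-115],0],[[28,0,-155],0],[[36,0,-195],0],[[44,0,-235],0],[[52,0,-275],0],[[60,0,-315],0],[[71,0,-354],0],[[71,0,-354],0],[[71,0,-354],0],[[71,20,-354],0],[[71,40,-354],0],[[71,48,-354],0],[[71,48,-354],0],[[71,48,-354],0]]'
python3 - <<'E'
from h import *
w=cam('wrist');save(w,'w23.png')
for o in pockets(w): print(np.round(o,1))
shift([0.5664,-0.0347,0.017],np.radians(85.7))
E
```

```text
t: 31.25
eef_pos: [0.564, -0.0344, 0.048]
tool_rot: [0.707, -0.707, 0.026, -0.025]
contact_force: [-0.2, 0.6, -0.2]
gripper_width: 0.472
tcp [ 0.5647 -0.0346  0.0486] jaw 1.4971 tilt [ 0.  0. -1.] shift [ 1.7 31.6  0.1] turn 0.0013 q7 1.515 t 31.3
```

View pics/w23.png

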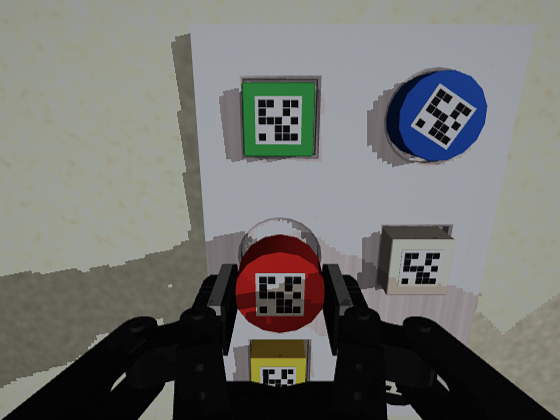

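```bash
python3 -m jog '[[[1,10,0],0],[[1,20,0],0],[[1,28,0],0],[[1,31,0],0],[[1,32,0],0],[[1,32,0],0],[[1,32,0],0]]'

```

```text
t: 31.88
eef_pos: [0.5651, -0.0354, 0.0161]
tool_rot: [0.707, -0.707, 0.027, -0.026]
contact_force: [-1.0, 0.4, 0.2]
gripper_width: 0.469
```

```bash
python3 -m jog '[[[0,0,0],0],[[0,0,0],0],[[0,0,0],0],[[0,-20,0],0],[[0,-60,0],0],[[0,-100,0],0],[[0,-140,0],0],[[0,-180,0],0],[[0,-220,0],0],[[0,-220,0],0],[[0,-220,0],0],[[0,-220,0],0]]' 60
python3 - <<'E'
from h import *
w=cam('wrist');save(w,'w24.png')
for q in tops(w,0.028): 
    if q['wh'][0]<60: print(np.round(q['uv']),np.round(q['c'],1),np.round(q['wh'],1),round(q['a'],1),q['hue'],q['z'])
shift([0.5373,-0.2796,0.25],np.radians(90))
E
```

```text
t: 32.88
eef_pos: [0.5651, -0.0355, 0.2359]
tool_rot: [0.707, -0.707, 0.027, -0.026]
contact_force: [-0.4, 0.1, -1.0]
gripper_width: 0.707
[549. 303.] [740.5 283.3] [16.1 45.6] 77.7 -1 0.02748971134412054
[347. 252.] [651.5  36.1] [42.2 40.7] 0.2 -1 0.029294258384037652
[279. 250.] [642.7 -41.5] [34.  35.4] 85.7 29.0 0.029245638746500446
[350. 186.] [572.2  41.2] [35.  34.5] 85.7 -1 0.029345129514422412
[280. 184.] [565.4 -35.6] [40.4 41.1] 85.7 1.0 0.02936419705074416
[ 58. 178.] [ 542.2 -274.2] [33.4 79.2] 86.1 -1 0.027676523774598605
[280. 112.] [490.2 -29.9] [33.9 33.1] 85.7 66.0 0.02940742511080289
[356. 110.] [494.2  47.8] [40.7 41. ] 88.7 111.0 0.029443797752979957
tcp [ 0.5646 -0.0355  0.235 ] jaw 1.4961 tilt [-0.002 -0.    -1.   ] shift [  -9.   -14.9 -245.5] turn -0.0747 q7 1.487 t 32.9333
```

View pics/w24.png

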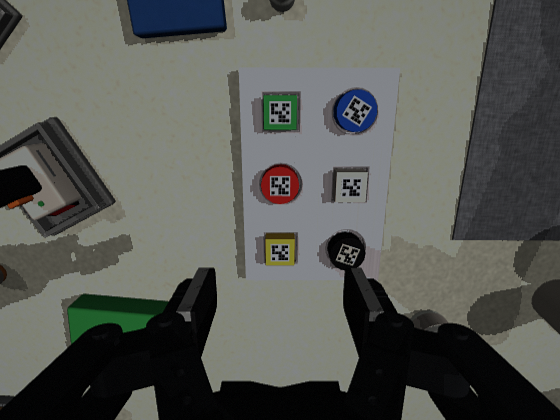

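```bash
python3 -m jog '[[[-5,-10,-40],0],[[-10,-20,-80],0],[[-15,-30,-120],0],[[-20,-40,-160],0],[[-25,-50,-200],0],[[-25,-50,-240],0],[[-25,-50,-240],0],[[-25,-50,-240],0],[[-25,-50,-240],0],[[-25,-50,-240],0]]' 70
python3 - <<'E'
from h import *
w=cam('wrist');save(w,'w25.png')
W=cloud(w);np.save('/tmp/W25.npy',W)
for zz in (0.138,0.046,0.028):
  for q in tops(w,zz,0.006,100):
    print(zz,np.round(q['uv']),np.round(q['c'],1),np.round(q['g'],1),np.round(q['wh'],1),round(q['a'],1),q['hue'],q['z'])
shift([0.5373,-0.2796,0.25],np.radians(90))
E
```

```text
t: 33.77
eef_pos: [0.5228, -0.2709, 0.2848]
tool_rot: [0.707, -0.706, 0.026, -0.025]
contact_force: [0.2, 0.9, -0.2]
gripper_width: 0.817
0.138 [255. 215.] [ 536.  -294.8] [ 535.7 -294.7] [30.  25.9] 20.9 -1 0.13864737368570937
0.046 [263. 186.] [ 540.  -293.4] [ 529.6 -291. ] [69.8 43.8] 20.7 -1 0.046876855634228595
0.028 [309. 304.] [ 705.6 -241.5] [ 705.5 -242.2] [125.5   8. ] 80.1 66.0 0.028314949732288642
0.028 [457. 253.] [643.1 -43. ] [642.8 -43. ] [37.3 34.7] 85.8 23.0 0.029226397199220124
0.028 [516. 255.] [651.7  34.8] [651.3  34.9] [44.9 40.9] 51.7 -1 0.02918715753356945
0.028 [529. 197.] [572.2  39.9] [571.9  39.8] [38.6 33.7] 85.8 -1 0.02923921116151645
0.028 [468. 196.] [564.7 -37.1] [564.5 -36.9] [44.9 40.1] 85.8 1.0 0.029325893427432644
0.028 [264. 189.] [ 543.2 -292.9] [ 537.4 -290.6] [104.4  78.4] 23.1 -1 0.028958123453495042
0.028 [479. 134.] [489.8 -31.4] [489.5 -31.3] [37.7 32.3] 85.8 66.0 0.029371848405494744
0.028 [543. 133.] [494.5  43. ] [493.8  44.5] [42.7 39.3] 10.4 111.0 0.029309659208793908
0.028 [493.  34.] [383.5 -27.8] [383.8 -28. ] [24.6 15.7] 10.5 -1 0.026163996071163327
tcp [ 0.5229 -0.2709  0.2852] jaw 1.4989 tilt [-0.002  0.001 -1.   ] shift [15.  35.2 -7.7] turn -0.0719 q7 1.944 t 33.8167
```

View pics/w25.png

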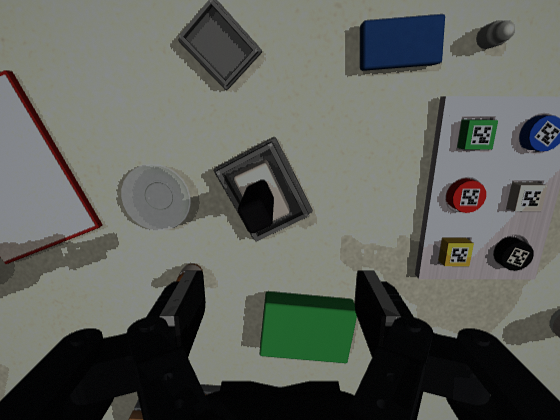

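```bash
python3 - <<'E'
from h import *
shift([0.536,-0.2948,0.20],np.radians(110.8))
E
```

```text
tcp [ 0.5229 -0.2709  0.2852] jaw 1.4989 tilt [-0.002  0.001 -1.   ] shift [ 14.9  85.1 -23. ] turn -0.4349 q7 1.944 t 33.8167
```

```bash
python3 -m jog '[[[5,20,-8],-0.1],[[10,40,-16],-0.2],[[15,60,-23],-0.3],[[15,80,-23],-0.4],[[15,80,-23],-0.435],[[15,80,-23],-0.435],[[15,80,-23],-0.435],[[15,80,-23],-0.435],[[15,80,-23],-0.435]]' 60
python3 - <<'E'
from h import *
w=cam('wrist');save(w,'w26.png')
for zz in (0.138,0.046):
  for q in tops(w,zz,0.006,100):
    print(zz,np.round(q['uv']),np.round(q['c'],1),np.round(q['g'],1),np.round(q['wh'],1),round(q['a'],1),q['hue'],q['z'])
# cradle rim
W=np.nan_to_num(cloud(w),nan=-1);z=W[:,:,2]
m=(abs(z-0.0285)<0.004)&(abs(W[:,:,0]-.54)<.09)&(abs(W[:,:,1]+.293)<.09)
P=W[m][:,:2].astype(np.float32)*1000;print(cv2.minAreaRect(P))
shift([0.536,-0.2948,0.088],np.radians(110.8))
E
```

```text
t: 34.57
eef_pos: [0.5365, -0.2967, 0.2071]
tool_rot: [-0.695, 0.696, 0.127, -0.126]
contact_force: [-0.1, 0.5, -0.6]
gripper_width: 0.707
0.138 [281. 228.] [ 535.9 -295.9] [ 535.7 -296. ] [29.3 25.1] 20.6 -1 0.13874158170828027
0.046 [ 21. 378.] [ 846.7 -499.9] [ 846.8 -499.8] [21.4 15.5] 80.8 -1 0.045825223397726156
0.046 [143. 261.] [ 650.8 -402.7] [ 649.9 -402.5] [24.2 19.5] 66.0 11.0 0.042794151577218824
0.046 [280. 183.] [ 539.  -295.1] [ 525.3 -300.2] [66.6 43.4] 21.9 -1 0.046878065185778646
((543.417236328125, -293.2100524902344), (103.9364013671875, 78.1045150756836), 23.07314109802246)
tcp [ 0.5364 -0.2968  0.2071] jaw 1.9309 tilt [ 0.001 -0.    -1.   ] shift [  0.2 119.1   2.2] turn -0.0029 q7 2.401 t 34.6167
```

View pics/w26.png

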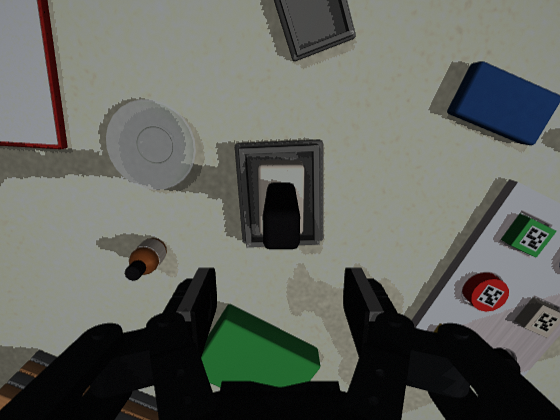

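```bash
python3 -m jog '[[[0,25,1],0],[[0,55,1],0],[[0,85,1],0],[[0,105,1],0],[[0,119,1],0],[[0,119,1],0],[[0,119,1],0],[[0,119,1],0]]' 60
python3 - <<'E'
from h import *
shift([0.536,-0.2955,0.088],np.radians(110.8))
w=cam('wrist');save(w,'w27.png')
E
```

```text
t: 35.28
eef_pos: [0.5364, -0.2966, 0.0886]
tool_rot: [-0.695, 0.696, 0.127, -0.126]
contact_force: [1.2, -0.1, 0.4]
gripper_width: 0.698
tcp [ 0.5364 -0.2966  0.0886] jaw 1.9308 tilt [ 0.002 -0.001 -1.   ] shift [0.  0.6 1.1] turn -0.003 q7 2.423 t 35.2833
```

View pics/w27.png

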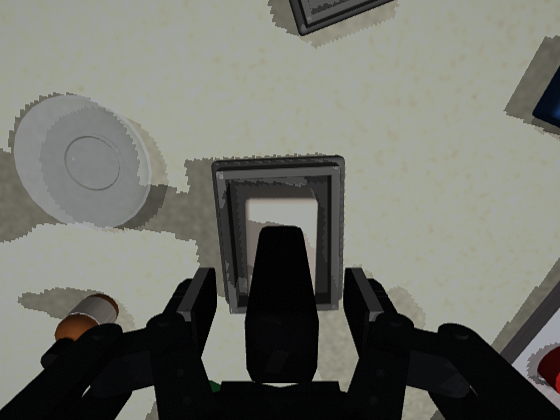

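```bash
python3 -m jog '[[[0,0,0],0],[[0,0,0],0],[[0,0,0],0],[[0,0,0],0],[[0,0,0],0],[[0,0,0],0]]' 0 60
python3 - <<'E'
from h import *
print(tool())
E
python3 -m jog '[[[0,-10,0],0],[[0,-30,0],0],[[0,-60,0],0],[[0,-80,0],0],[[0,-80,0],0],[[0,-80,0],0],[[0,-80,0],0]]'
python3 - <<'E'
from h import *
print(tool())
w=cam('wrist');save(w,'w28.png')
s=cam('scene');save(s,'s28.png',(120,100,240,200),3)
E
```

```text
t: 35.83
eef_pos: [0.536, -0.2962, 0.0882]
tool_rot: [-0.695, 0.696, 0.127, -0.126]
contact_force: [-0.7, 0.3, 6.1]
gripper_width: 0.297
(array([ 0.53604665, -0.29621308,  0.08823789]), array([[ 9.35842509e-01,  1.26431618e-03, -3.52416231e-01],
       [ 3.52416816e-01, -2.67185816e-04,  9.35843104e-01],
       [ 1.08904096e-03, -9.99999165e-01, -6.95610126e-04]]), {'t': 35.8333, 'q': array([ 0.29949953,  0.54138549,  0.13846294,  1.83446315, -0.10259548,
        0.77134925,  2.42290461]), 'joint_vel': array([ 0.0006033 ,  0.00025472, -0.00098531,  0.00056321,  0.00034366,
        0.00026343, -0.00060188]), 'joint_torque': array([ 2.25783675e-01, -5.30754769e+01,  3.56342219e+00, -2.06777215e+01,
        8.50830716e-02, -4.52352734e-01,  3.92362432e-03]), 'eef_pos': array([ 0.53604665, -0.29621308,  0.08823789]), 'tool_rot': array([-0.69549977,  0.69584576,  0.1270688 , -0.12622308]), 'contact_force': array([-0.73346171,  0.25827856,  6.06400711]), 'torque': array([ 0.21630049,  0.27996419, -0.04712601]), 'gripper_width': 0.2974802002731524})
t: 36.42
eef_pos: [0.5347, -0.2957, 0.166
[... 344 characters left out ...]
: array([ 0.28410077,  0.44173659,  0.15687392,  1.78413584, -0.08385801,
        0.92378284,  2.40796572]), 'joint_vel': array([-1.95757515e-04,  1.84605799e-02, -1.29808512e-03,  1.16470970e-02,
       -4.74614954e-04, -1.34643500e-03, -5.70754464e-05]), 'joint_torque': array([ 7.36718019e-02, -5.62199163e+01,  3.48677404e+00, -2.65674233e+01,
        1.77188421e-02, -4.41959908e-02, -2.07785873e-03]), 'eef_pos': array([ 0.53474443, -0.29565942,  0.16650452]), 'tool_rot': array([ 0.69599875, -0.69532696, -0.12624069,  0.12715914]), 'contact_force': array([ 0.55593336,  0.09165026, -2.14135559]), 'torque': array([ 0.01659559, -0.01862497,  0.04875862]), 'gripper_width': 0.2999680382672882})
```

View pics/w28.png

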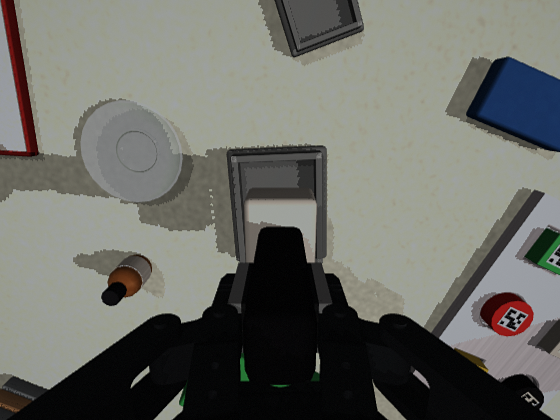

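View pics/s28.png

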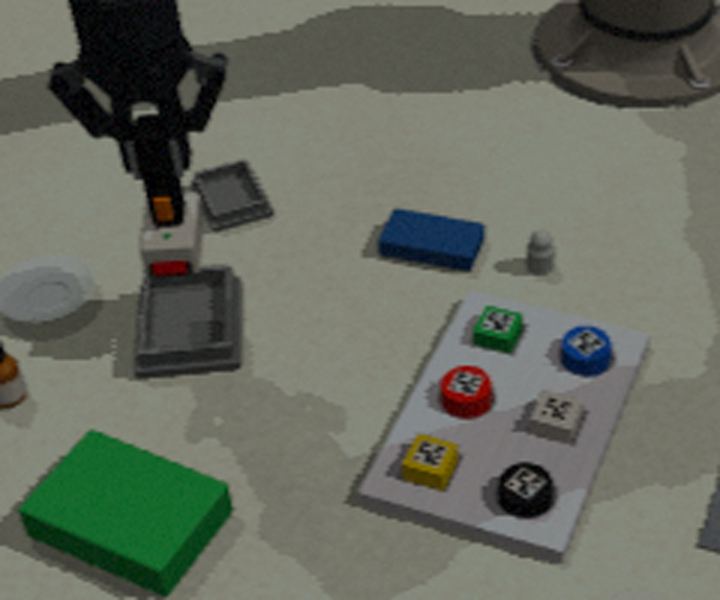

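```bash
cat >> h.py <<'E'
def aimshift(label,psi,off=0.0,dz=0.1102,zl=0.028):
    "scanner facing psi; off: handle ahead of TCP along tool x"
    u=np.array([np.cos(psi),np.sin(psi)]); t=np.array(label)/1000-u*(0.074+off)
    return shift([t[0],t[1],zl+dz],psi+np.pi/2)
def aim():
    p,R,o=tool(); return (p+R[:,0]*0.074+R[:,1]*0.1102)*1000
E
python3 - <<'E'
from h import *
aimshift((565.6,-35.4),np.radians(-60))
E
```

```text
tcp [ 0.5344 -0.2955  0.1658] jaw 1.9311 tilt [-0.003  0.001 -1.   ] shift [108.9  28.  305.4] turn 1.4075 q7 2.408 t 36.5167
```

```bash
python3 -m jog '[[[5,0,20],0.05],[[15,0,45],0.15],[[25,0,70],0.25],[[35,0,95],0.37],[[45,0,120],0.49],[[55,0,150],0.61],[[65,0,180],0.73],[[75,0,210],0.85],[[85,0,240],0.97],[[95,0,270],1.09],[[109,0,305],1.21],[[109,0,305],1.33],[[109,5,305],1.4],[[109,10,305],1.4],[[109,20,305],1.4],[[109,20,305],1.4],[[109,20,305],1.4],[[109,20,305],1.4]]'
python3 - <<'E'
from h import *
aimshift((565.6,-35.4),np.radians(-60));print(aim())
w=cam('wrist');save(w,'w29.png')
s=cam('scene');save(s,'s29.png',(180,120,240,200),3)
E
```

```text
t: 38.02
eef_pos: [0.5299, 0.0271, 0.147]
tool_rot: [-0.613, 0.614, -0.352, 0.351]
contact_force: [-0.1, 0.3, -1.9]
gripper_width: 0.292
tcp [0.5299 0.0271 0.147 ] jaw 0.5308 tilt [-0.001 -0.    -1.   ] shift [-2.   8.8 -0.3] turn 0.0072 q7 0.524 t 38.0167
[567.26763716 -36.77558713  36.81937582]
```

View pics/w29.png

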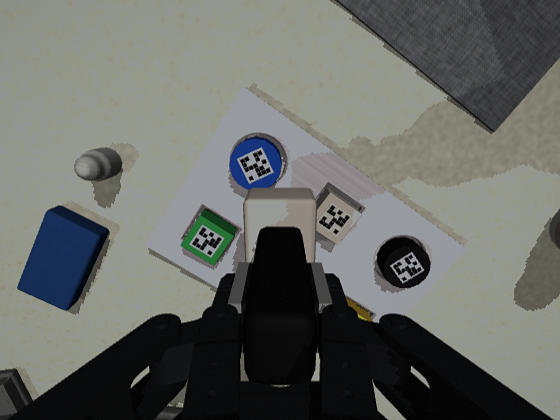

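View pics/s29.png

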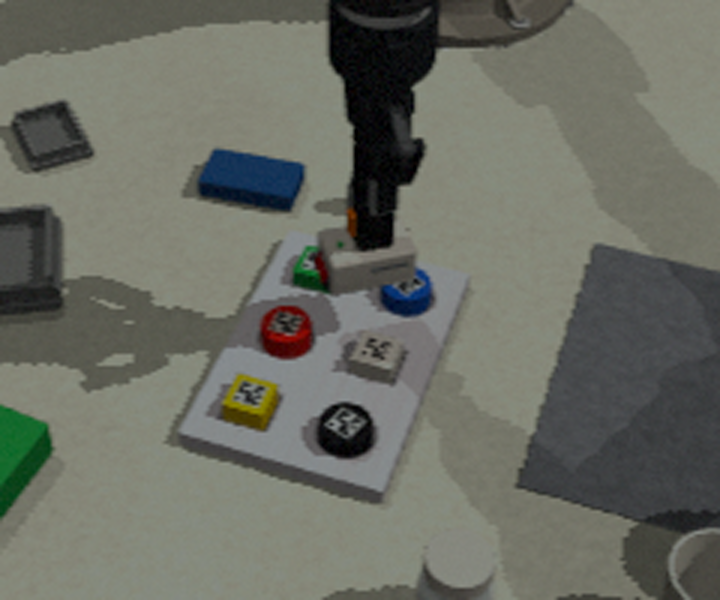

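```bash
python3 -m jog '[[[-2,9,0],0],[[-2,9,0],0],[[-2,9,0],0],[[-2,9,0],0]]'
python3 - <<'E'
from h import *
aimshift((565.4,-35.4),np.radians(-60));print(aim())
E
```

```text
t: 38.45
eef_pos: [0.5289, 0.0295, 0.1382]
tool_rot: [-0.614, 0.614, -0.351, 0.351]
contact_force: [-0.3, -0.0, -1.6]
gripper_width: 0.302
tcp [0.5289 0.0295 0.1382] jaw 0.5312 tilt [-0. -0. -1.] shift [ 0.4 -0.  -0.8] turn 0.0076 q7 0.525 t 38.45
[566.32652533 -34.32308955  27.96365595]
```

```bash
python3 -m jog '[[[0.5,0,-1.3],0],[[0.5,0,-1.3],0],[[0.5,0,-1.3],0],[[0.5,0,-1.3],0],[[0.5,0,-1.3],0],[[0.5,0,-1.3],0],[[0.5,0,-1.3],0],[[0.5,0,-1.3],0],[[0.5,0,-1.3],0],[[0.5,0,-1.3],0],[[0.5,0,-1.3],0],[[0.5,0,-1.3],0],[[0.5,0,-1.3],0],[[0.5,0,-1.3],0],[[0.5,0,-1.3],0],[[0.5,0,-1.3],0],[[0.5,0,-1.3],0],[[0.5,0,-1.3],0],[[0.5,0,-1.3],0],[[0.5,0,-1.3],0]]'
python3 - <<'E'
from h import *
print(aim())
E
python3 -m jog '[[[0,0,0],0],[[0,0,0],0],[[0,0,0],0],[[0,0,0],0],[[0,0,0],0],[[0,0,0],0],[[0,0,0],0],[[0,0,0],0],[[0,0,0],0],[[0,0,0],0],[[0,0,0],0],[[0,0,0],0],[[0,0,0],0],[[0,0,0],0]]'
python3 - <<'E'
from h import *
print(aim())
aimshift((643.5,-41.3),np.radians(-59.6))
s=cam('scene');save(s,'s30.png',(180,120,240,200),3)
w=cam('wrist');save(w,'w30.png')
E
```

```text
t: 40.12
eef_pos: [0.5281, 0.0284, 0.1383]
tool_rot: [0.614, -0.614, 0.351, -0.351]
contact_force: [0.2, 0.7, -2.2]
gripper_width: 0.302
[565.60873874 -35.42084552  28.09794641]
t: 41.28
eef_pos: [0.5281, 0.0284, 0.1383]
tool_rot: [0.614, -0.614, 0.351, -0.351]
contact_force: [-0.4, 0.3, -2.0]
gripper_width: 0.296
[565.58591489 -35.40203036  28.07894094]
tcp [0.5281 0.0284 0.1383] jaw 0.5311 tilt [-0.  0. -1.] shift [44.5  0.1 64.2] turn 0.0005 q7 0.527 t 41.2833
```

View pics/s30.png

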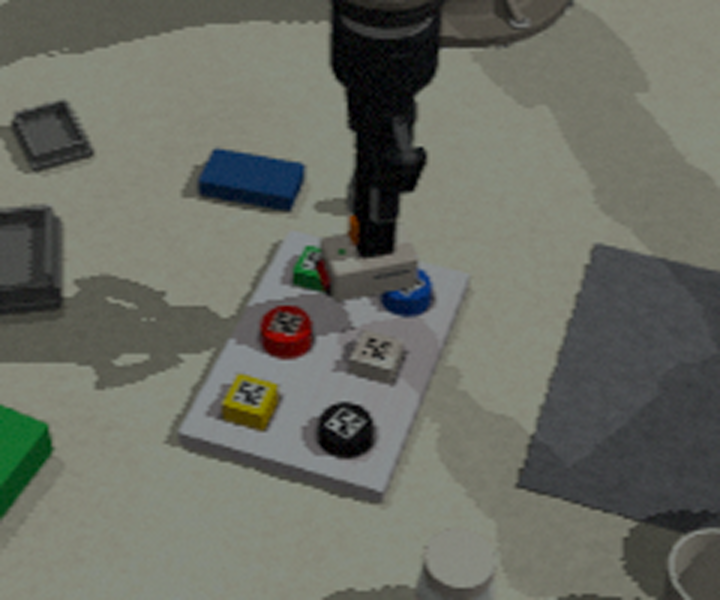

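```bash
python3 - <<'E'
from h import *
s=cam('scene');W=np.nan_to_num(cloud(s),nan=-1)
m=(abs(W[:,:,2]-.096)<.004)&(abs(W[:,:,0]-.53)<.08)&(abs(W[:,:,1]-.025)<.08)&(s['img'].min(2)>90)
P=W[m];print(m.sum(),P[:,2].mean(),cv2.minAreaRect(P[:,:2].astype(np.float32)*1000))
p,R,o=tool();print('pred origin',(p+R[:,0]*.004)*1000)
print('proj pred front bottom corners',[proj(s,p+R[:,0]*.039+R[:,2]*y+R[:,1]*.076) for y in(-.022,.022)], 'aim',proj(s,aim()/1000))
# red label centre in scene
h=s['hsv'];print([ (n,proj(s,[x/1000,y/1000,.028]).round(1)) for n,x,y in [('r',565.5,-35.4),('y',643.5,-41.3),('g',489.5,-29.6),('b',494,48),('w',572.4,41.7),('k',650.5,36)]])
E
```

```text
144 0.0968384426931229 ((532.5900268554688, 21.961986541748047), (41.4454460144043, 68.02223205566406), 29.67482566833496)
pred origin [530.14576053  24.90366658 138.29432238]
proj pred front bottom corners [array([286.70372604, 209.22195513]), array([291.58564964, 221.84320346])] aim [275.11949127 228.04546385]
[('r', array([275.2, 228.1])), ('y', array([263.2, 251.2])), ('g', array([285.8, 207.5])), ('b', array([315.3, 214.4])), ('w', array([305.4, 236.4])), ('k', array([294.8, 260.5]))]
```

```bash
python3 - <<'E'
from h import *
w=cam('wrist');p,R,o=tool();W=np.nan_to_num(cloud(w),nan=-1)
T=((W-p)@R)*1000
for zz,lo,hi,nm in ((p[2]-.076+.034,90,255,'head'),):
    m=(abs(W[:,:,2]-zz)<.005)&(abs(T[:,:,0])<90)&(abs(T[:,:,2])<30)
    Q=T[m];print(nm,m.sum(),Q[:,0].min(),np.percentile(Q[:,0],[1,50,99]),np.percentile(Q[:,2],[1,99]),np.median(W[m][:,2]),zz)
s=cam('scene');V=np.nan_to_num(cloud(s),nan=-1);S=((V-p)@R)*1000
zz=p[2]-.042
m=(abs(V[:,:,2]-zz)<.006)&(abs(S[:,:,0])<60)&(abs(S[:,:,2])<40)
Q=S[m];print('scene',np.percentile(Q[:,0],[1,50,99]),np.percentile(Q[:,2],[1,99]))
E
```

```text
head 3067 -29.39807603554787 [-29.11797838 -17.4446071   10.57137654] [-21.87333713  21.31509463] 0.09704757717172177 0.09630237162243484
scene [-25.81556344  18.25231908  42.185036  ] [-21.00262286  22.60003165]
```

```bash
python3 -m jog '[[[15,0,20],0],[[30,0,45],0],[[43.5,0,64],0],[[43.5,0,64],0],[[43.5,0,64],0],[[43.5,0,64],0],[[43.5,0,64],0]]'
python3 - <<'E'
from h import *
aimshift((643.5,-41.3),np.radians(-59.6),0.001);print(aim())
E
```

```text
t: 42.12
eef_pos: [0.6041, 0.0233, 0.138]
tool_rot: [-0.613, 0.614, -0.352, 0.351]
contact_force: [-0.5, 0.0, -2.1]
gripper_width: 0.293
tcp [0.6041 0.0233 0.138 ] jaw 0.5309 tilt [-0.002  0.    -1.   ] shift [ 0.6 -0.2  1.3] turn 0.0003 q7 0.574 t 42.1167
[641.38676432 -40.5204482   27.72480967]
```

```bash
python3 -m jog '[[[0.6,0,1],0],[[0.6,0,1],0],[[0.6,0,1],0],[[0.6,0,1],0],[[0.6,0,1],0],[[0.6,0,1],0],[[0.6,0,1],0],[[0.6,0,1],0],[[0.6,0,1],0],[[0.6,0,1],0],[[0.6,0,1],0],[[0.6,0,1],0],[[0.6,0,1],0],[[0.6,0,1],0],[[0.6,0,1],0],[[0.6,0,1],0],[[0.6,0,1],0],[[0.6,0,1],0],[[0.6,0,1],0],[[0.6,0,1],0]]'
python3 - <<'E'
from h import *
print(aim())
E
python3 -m jog '[[[0,0,0],0],[[0,0,0],0],[[0,0,0],0],[[0,0,0],0],[[0,0,0],0],[[0,0,0],0],[[0,0,0],0],[[0,0,0],0],[[0,0,0],0],[[0,0,0],0],[[0,0,0],0],[[0,0,0],0],[[0,0,0],0],[[0,0,0],0]]'
python3 - <<'E'
from h import *
print(aim())
aimshift((489.5,-29.6),np.radians(-59.6),.001)
E
```

```text
t: 43.78
eef_pos: [0.6065, 0.0233, 0.1383]
tool_rot: [0.614, -0.614, 0.351, -0.351]
contact_force: [-0.6, 0.2, -1.8]
gripper_width: 0.297
[643.96253964 -40.5399796   28.07885161]
t: 44.95
eef_pos: [0.6065, 0.0233, 0.1383]
tool_rot: [0.614, -0.614, 0.351, -0.351]
contact_force: [-0.7, -0.1, -2.3]
gripper_width: 0.299
[643.98093131 -40.55256018  28.08590967]
tcp [0.6065 0.0233 0.1383] jaw 0.531 tilt [ 0.  0. -1.] shift [-8.870e+01  1.000e-01 -1.276e+02] turn 0.0004 q7 0.575 t 44.95
```

```bash
python3 -m jog '[[[-20,0,-30],0],[[-40,0,-58],0],[[-60,0,-87],0],[[-80,0,-115],0],[[-89,0,-128],0],[[-89,0,-128],0],[[-89,0,-128],0],[[-89,0,-128],0],[[-89,0,-128],0],[[-89,0,-128],0]]'
python3 - <<'E'
from h import *
aimshift((489.5,-29.6),np.radians(-59.6),.001);print(aim())
E
```

```text
t: 45.78
eef_pos: [0.4522, 0.0351, 0.1384]
tool_rot: [0.614, -0.614, 0.351, -0.352]
contact_force: [-0.2, -0.6, -1.4]
gripper_width: 0.299
tcp [0.4522 0.0351 0.1384] jaw 0.5306 tilt [ 0.001 -0.    -1.   ] shift [-0.3  0.2 -0.6] turn -0.0 q7 0.448 t 45.7833
[489.73173369 -28.75363576  28.24731417]
```

```bash
python3 -m jog '[[[0,0,0],0],[[0,0,0],0],[[0,0,0],0],[[0,0,0],0],[[0,0,0],0],[[0,0,0],0],[[0,0,0],0],[[0,0,0],0],[[0,0,0],0],[[0,0,0],0],[[0,0,0],0],[[0,0,0],0],[[0,0,0],0],[[0,0,0],0],[[0,0,0],0],[[0,0,0],0],[[0,0,0],0],[[0,0,0],0],[[0,0,0],0],[[0,0,0],0]]'
python3 -m jog '[[[0,0,0],0],[[0,0,0],0],[[0,0,0],0],[[0,0,0],0],[[0,0,0],0],[[0,0,0],0],[[0,0,0],0],[[0,0,0],0],[[0,0,0],0],[[0,0,0],0],[[0,0,0],0],[[0,0,0],0],[[0,0,0],0],[[0,0,0],0]]'
python3 - <<'E'
from h import *
print(aim())
aimshift((494.0,47.9),np.radians(-59.6),.001)
E
```

```text
t: 47.45
eef_pos: [0.4511, 0.0352, 0.1383]
tool_rot: [0.614, -0.614, 0.351, -0.351]
contact_force: [-0.6, -0.2, -1.1]
gripper_width: 0.295
t: 48.62
eef_pos: [0.4511, 0.0352, 0.1383]
tool_rot: [0.614, -0.614, 0.351, -0.351]
contact_force: [0.2, -0.5, -1.1]
gripper_width: 0.298
[488.55154081 -28.60271012  28.09995222]
tcp [0.4511 0.0352 0.1383] jaw 0.531 tilt [ 0.  0. -1.] shift [-64.2   0.1  43.5] turn 0.0004 q7 0.448 t 48.6167
```

```bash
python3 -m jog '[[[-20,0,14],0],[[-40,0,28],0],[[-64,0,43.5],0],[[-64,0,43.5],0],[[-64,0,43.5],0],[[-64,0,43.5],0],[[-64,0,43.5],0],[[-64,0,43.5],0],[[-64,0,43.5],0],[[-64,0,43.5],0]]'
python3 - <<'E'
from h import *
aimshift((494.0,47.9),np.radians(-59.6),.001);print(aim())
E
```

```text
t: 49.45
eef_pos: [0.4562, 0.1118, 0.1383]
tool_rot: [-0.613, 0.613, -0.352, 0.352]
contact_force: [-0.7, -0.2, -1.7]
gripper_width: 0.298
tcp [0.4562 0.1118 0.1383] jaw 0.5298 tilt [-0. -0. -1.] shift [-0.8  0.1  0.3] turn -0.0008 q7 0.284 t 49.45
[493.55654464  47.91216349  28.1193289 ]
```

```bash
python3 -m jog '[[[0,0,0],0],[[0,0,0],0],[[0,0,0],0],[[0,0,0],0],[[0,0,0],0],[[0,0,0],0],[[0,0,0],0],[[0,0,0],0],[[0,0,0],0],[[0,0,0],0],[[0,0,0],0],[[0,0,0],0],[[0,0,0],0],[[0,0,0],0],[[0,0,0],0],[[0,0,0],0],[[0,0,0],0],[[0,0,0],0],[[0,0,0],0],[[0,0,0],0]]'
python3 -m jog '[[[0,0,0],0],[[0,0,0],0],[[0,0,0],0],[[0,0,0],0],[[0,0,0],0],[[0,0,0],0],[[0,0,0],0],[[0,0,0],0],[[0,0,0],0],[[0,0,0],0],[[0,0,0],0],[[0,0,0],0],[[0,0,0],0],[[0,0,0],0]]'
python3 - <<'E'
from h import *
print(aim())
aimshift((572.4,41.7),np.radians(-59.6),.001)
E
```

```text
t: 51.12
eef_pos: [0.4562, 0.1124, 0.1383]
tool_rot: [-0.614, 0.614, -0.351, 0.351]
contact_force: [-0.5, 0.4, -2.1]
gripper_width: 0.297
t: 52.28
eef_pos: [0.4562, 0.1124, 0.1383]
tool_rot: [0.614, -0.614, 0.351, -0.351]
contact_force: [0.1, -0.1, -1.0]
gripper_width: 0.291
[493.65228206  48.60638385  28.10438648]
tcp [0.4562 0.1124 0.1383] jaw 0.531 tilt [ 0.  0. -1.] shift [44.8  0.1 64.4] turn 0.0004 q7 0.284 t 52.2833
```

```bash
python3 -m jog '[[[15,0,20],0],[[30,0,45],0],[[44.5,0,64.5],0],[[44.5,0,64.5],0],[[44.5,0,64.5],0],[[44.5,0,64.5],0],[[44.5,0,64.5],0],[[44.5,0,64.5],0],[[44.5,0,64.5],0],[[44.5,0,64.5],0]]'
python3 - <<'E'
from h import *
aimshift((572.4,41.7),np.radians(-59.6),.001);print(aim())
E
```

```text
t: 53.12
eef_pos: [0.5339, 0.1069, 0.1384]
tool_rot: [0.614, -0.614, 0.351, -0.351]
contact_force: [-0.1, -0.1, -2.0]
gripper_width: 0.296
tcp [0.5339 0.1069 0.1384] jaw 0.5313 tilt [-0.  0. -1.] shift [0.7 0.2 0.2] turn 0.0007 q7 0.379 t 53.1167
[571.39200813  43.11804672  28.20016171]
```

```bash
python3 -m jog '[[[0.5,0,0],0],[[0.5,0,0],0],[[0.5,0,0],0],[[0.5,0,0],0],[[0.5,0,0],0],[[0.5,0,0],0],[[0.5,0,0],0],[[0.5,0,0],0],[[0.5,0,0],0],[[0.5,0,0],0],[[0.5,0,0],0],[[0.5,0,0],0],[[0.5,0,0],0],[[0.5,0,0],0],[[0.5,0,0],0],[[0.5,0,0],0],[[0.5,0,0],0],[[0.5,0,0],0],[[0.5,0,0],0],[[0.5,0,0],0]]'
python3 -m jog '[[[0,0,0],0],[[0,0,0],0],[[0,0,0],0],[[0,0,0],0],[[0,0,0],0],[[0,0,0],0],[[0,0,0],0],[[0,0,0],0],[[0,0,0],0],[[0,0,0],0],[[0,0,0],0],[[0,0,0],0],[[0,0,0],0],[[0,0,0],0]]'
python3 - <<'E'
from h import *
print(aim())
aimshift((650.3,36.0),np.radians(-59.6),.001)
E
```

```text
t: 54.78
eef_pos: [0.5346, 0.1063, 0.1383]
tool_rot: [0.614, -0.614, 0.351, -0.351]
contact_force: [1.4, -0.4, -0.6]
gripper_width: 0.297
t: 55.95
eef_pos: [0.5346, 0.1063, 0.1383]
tool_rot: [-0.614, 0.614, -0.351, 0.351]
contact_force: [0.6, -0.9, -1.6]
gripper_width: 0.302
[572.03443869  42.46607993  28.07665447]
tcp [0.5346 0.1063 0.1383] jaw 0.531 tilt [-0.  0. -1.] shift [44.2  0.1 64.2] turn 0.0005 q7 0.38 t 55.95
```

```bash
python3 -m jog '[[[15,0,20],0],[[30,0,45],0],[[44,0,64],0],[[44,0,64],0],[[44,0,64],0],[[44,0,64],0],[[44,0,64],0],[[44,0,64],0],[[44,0,64],0],[[44,0,64],0]]'
python3 - <<'E'
from h import *
aimshift((650.3,36.0),np.radians(-59.6),.001);print(aim())
E
```

```text
t: 56.78
eef_pos: [0.6116, 0.101, 0.1385]
tool_rot: [0.614, -0.614, 0.351, -0.351]
contact_force: [0.2, 0.5, -1.5]
gripper_width: 0.299
tcp [0.6116 0.101  0.1385] jaw 0.5313 tilt [-0.  0. -1.] shift [0.6 0.3 0.5] turn 0.0007 q7 0.442 t 56.7833
[649.13478427  37.21319199  28.25395652]
```

```bash
python3 -m jog '[[[0.5,0,0.3],0],[[0.5,0,0.3],0],[[0.5,0,0.3],0],[[0.5,0,0.3],0],[[0.5,0,0.3],0],[[0.5,0,0.3],0],[[0.5,0,0.3],0],[[0.5,0,0.3],0],[[0.5,0,0.3],0],[[0.5,0,0.3],0],[[0.5,0,0.3],0],[[0.5,0,0.3],0],[[0.5,0,0.3],0],[[0.5,0,0.3],0],[[0.5,0,0.3],0],[[0.5,0,0.3],0],[[0.5,0,0.3],0],[[0.5,0,0.3],0],[[0.5,0,0.3],0],[[0.5,0,0.3],0]]'
python3 -m jog '[[[0,0,0],0],[[0,0,0],0],[[0,0,0],0],[[0,0,0],0],[[0,0,0],0],[[0,0,0],0],[[0,0,0],0],[[0,0,0],0],[[0,0,0],0],[[0,0,0],0],[[0,0,0],0],[[0,0,0],0],[[0,0,0],0],[[0,0,0],0]]'
python3 - <<'E'
from h import *
print(aim())
w=cam('wrist');save(w,'w31.png')
t=cam('top');save(t,'t31.png',(110,150,320,180),2.5)
shift([0.536,-0.2955,0.160],np.radians(110.8))
E
```

```text
t: 58.45
eef_pos: [0.6126, 0.1005, 0.1383]
tool_rot: [0.614, -0.614, 0.351, -0.351]
contact_force: [0.1, -0.8, -1.5]
gripper_width: 0.296
t: 59.62
eef_pos: [0.6126, 0.1004, 0.1383]
tool_rot: [0.614, -0.614, 0.351, -0.351]
contact_force: [0.3, 0.1, -2.0]
gripper_width: 0.296
[650.01908088  36.59610524  28.09827927]
tcp [0.6125 0.1005 0.1383] jaw 0.531 tilt [-0.  0. -1.] shift [ 302.7  -21.7 -266.5] turn -1.4028 q7 0.443 t 59.7167
```

View pics/w31.png

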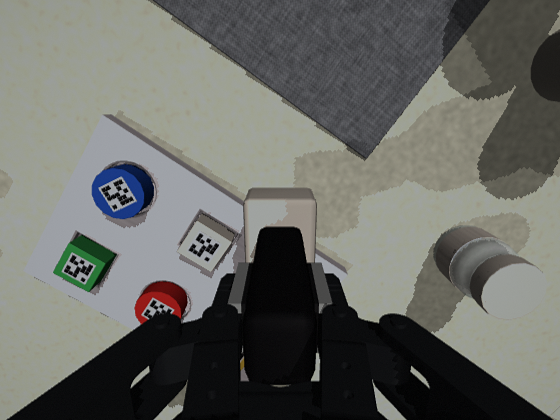

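View pics/t31.png

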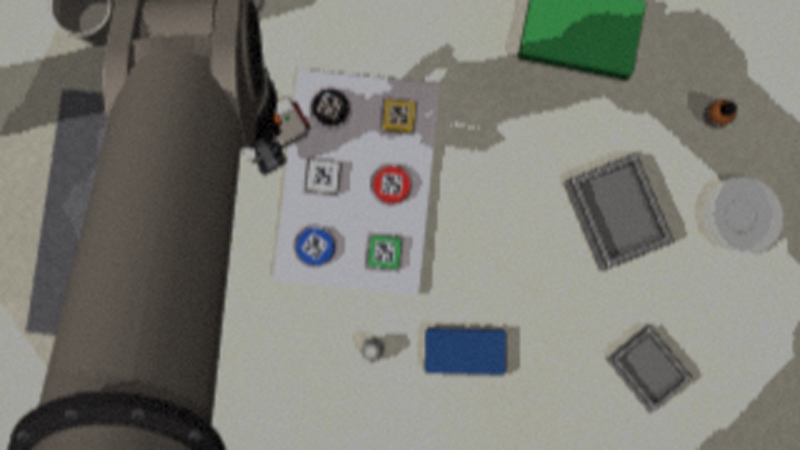

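```bash
python3 -m jog '[[[10,-10,-10],-0.05],[[30,-20,-27],-0.15],[[55,-22,-48],-0.25],[[80,-22,-70],-0.37],[[105,-22,-92],-0.49],[[130,-22,-115],-0.61],[[155,-22,-137],-0.73],[[180,-22,-160],-0.85],[[205,-22,-180],-0.97],[[230,-22,-203],-1.09],[[255,-22,-225],-1.21],[[280,-22,-247],-1.33],[[302.7,-22,-266.5],-1.4],[[302.7,-22,-266.5],-1.4],[[302.7,-22,-266.5],-1.4],[[302.7,-22,-266.5],-1.4],[[302.7,-22,-266.5],-1.4],[[302.7,-22,-266.5],-1.4]]'
python3 - <<'E'
from h import *
w=cam('wrist');save(w,'w32.png')
W=np.nan_to_num(cloud(w),nan=-1);z=W[:,:,2]
m=(abs(z-0.0285)<0.004)&(abs(W[:,:,0]-.54)<.09)&(abs(W[:,:,1]+.293)<.09)
print(cv2.minAreaRect(W[m][:,:2].astype(np.float32)*1000))
shift([0.536,-0.2955,0.088],np.radians(110.8))
E
```

```text
t: 61.22
eef_pos: [0.5367, -0.2938, 0.1602]
tool_rot: [0.696, -0.695, -0.128, 0.127]
contact_force: [-0.1, 0.4, -1.5]
gripper_width: 0.301
((543.0282592773438, -293.7489013671875), (102.75072479248047, 77.44688415527344), 23.001794815063477)
tcp [ 0.5366 -0.294   0.1603] jaw 1.9332 tilt [ 0.  0. -1.] shift [-1.1 72.3 -1.2] turn -0.0007 q7 2.38 t 61.2667
```

View pics/w32.png

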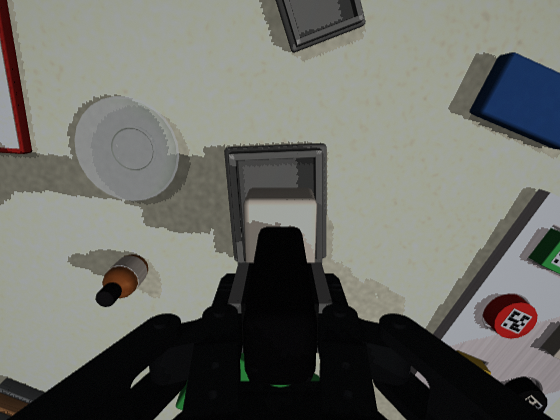

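```bash
python3 -m jog '[[[0,20,-1],-0.03],[[0,40,-1],-0.03],[[0,55,-1],-0.03],[[0,63,-1],-0.03],[[0,68,-1],-0.03],[[0,71,-1],-0.03],[[0,71,-1],-0.03],[[0,71,-1],-0.03]]'
python3 - <<'E'
from h import *
w=cam('wrist');save(w,'w33.png')
E
```

```text
t: 61.93
eef_pos: [0.537, -0.2966, 0.09]
tool_rot: [-0.693, 0.694, 0.137, -0.137]
contact_force: [-0.2, -0.8, -1.5]
gripper_width: 0.299
```

View pics/w33.png

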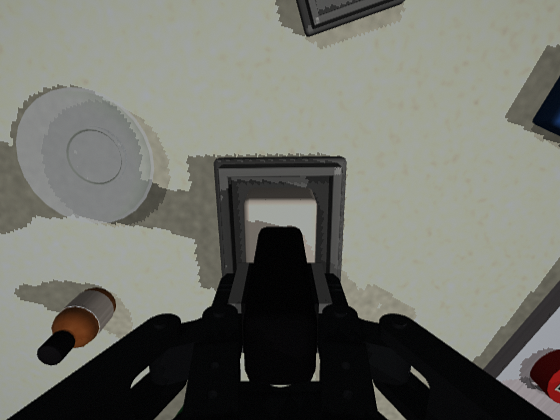

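Head is inside the recess; lower the last 2 mm and release.

```bash
python3 -m jog '[[[0,1.5,0],0],[[0,1.5,0],0],[[0,1.5,0],0],[[0,1.5,0],0]]'
python3 -m jog '[[[0,1.5,0],0],[[0,1.5,0],0],[[0,1.5,0],0],[[0,1.5,0],0],[[0,1.5,0],0]]' 60
python3 -m jog '[[[0,-20,0],0],[[0,-50,0],0],[[0,-80,0],0],[[0,-120,0],0],[[0,-160,0],0],[[0,-200,0],0],[[0,-200,0],0],[[0,-200,0],0],[[0,-200,0],0],[[0,-200,0],0]]'
python3 - <<'E'
from h import *
w=cam('wrist');save(w,'w34.png')
for zz in (0.138,0.046,0.028):
  for q in tops(w,zz,0.006,100):
    print(zz,np.round(q['uv']),np.round(q['c'],1),np.round(q['wh'],1),round(q['a'],1),q['hue'],q['z'])
E
```

```text
t: 62.32
eef_pos: [0.5367, -0.2966, 0.0883]
tool_rot: [-0.694, 0.694, 0.137, -0.137]
contact_force: [0.1, 0.7, 0.8]
gripper_width: 0.296
t: 62.73
eef_pos: [0.5364, -0.2965, 0.0863]
tool_rot: [0.694, -0.694, -0.137, 0.137]
contact_force: [0.0, -0.7, -0.7]
gripper_width: 0.703
t: 63.57
eef_pos: [0.5355, -0.296, 0.2845]
tool_rot: [0.694, -0.693, -0.136, 0.138]
contact_force: [-0.6, -0.6, 0.6]
gripper_width: 0.702
0.138 [278. 201.] [ 536.8 -296.4] [29.5 25.4] 23.0 -1 0.13874975555104668
0.046 [ 61. 334.] [ 848.4 -490.6] [39.2 13.1] 82.2 -1 0.04635744823031707
0.046 [164. 231.] [ 650.8 -403.1] [23.5 17.9] 70.8 11.0 0.042797918392847176
0.046 [278. 172.] [ 540.4 -294.9] [66.5 43.4] 21.9 -1 0.046910640541169016
0.028 [ 70. 325.] [ 848.1 -489.7] [40.7 12.8] 81.9 13.0 0.0280595119170073
0.028 [417. 312.] [643.9 -43.5] [39.  36.5] 84.2 23.0 0.029105091223650292
0.028 [267. 301.] [ 705.8 -241.6] [127.5   8.9] 80.7 66.0 0.028703363690908167
0.028 [493. 291.] [572.3  39.1] [40.  34.6] 85.0 -1 0.029271029657095732
0.028 [448. 268.] [565.3 -37. ] [44.4 41.2] 74.9 1.0 0.02930262145019109
0.028 [531. 245.] [494.4  45.6] [46.8 40.5] 87.0 111.0 0.0293620023185047
0.028 [483. 221.] [489.8 -31.8] [38.9 33.9] 86.4 66.0 0.029367889618279328
0.028 [279. 180.] [ 543.2 -293.4] [103.1  78.5] 22.3 -1 0.02967873758586251
0.028 [534. 145.] [384.2 -27.8] [24.1 17.3] 15.7 -1 0.02627811870686106
```

View pics/w34.png

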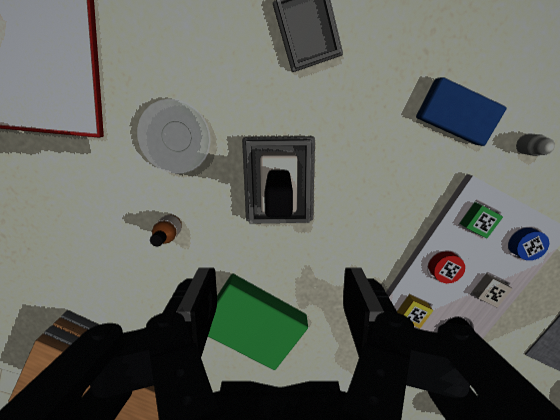

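```bash
python3 - <<'E'
from h import *
t=cam('top');save(t,'t35.png',(110,130,320,190),2.5)
s=cam('scene');save(s,'s35.png')
E
```

```text
(no output)
```

View pics/t35.png

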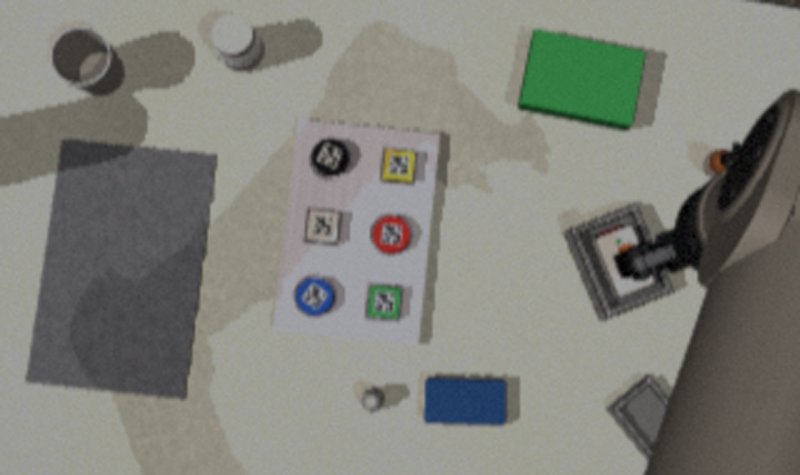

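View pics/s35.png

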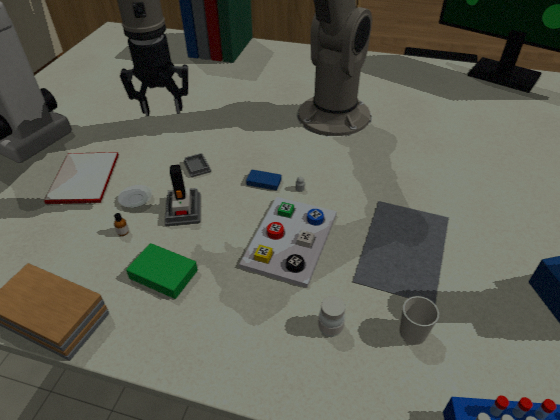

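The top view shows all six mounts in their pockets, and the scene view shows the scanner upright in the larger cradle at (180,205). The mat is empty and the bystanders haven't moved.

```bash
python3 -c "
from station import *
print(hand_in())"
```

```text
the job is handed in; nothing more can be done
None
```

I seated all six mounts label up, scanned them in the order red, yellow, green, blue, white, black, and stood the scanner back in the larger cradle. I handed in just after t = 63.6 s, within the 210 s limit. The hand-in gives no verdict, and the scanner gives no read confirmation.

- **Mounts:** each is in a pocket of its own outline. Up to the scanner pick-up, all six tops measured the same height, about 29.3 mm. That is the seated 28 mm plus the roughly 1.3 mm the wrist camera reads high. The final wrist check gave the same height for red, green, blue, white and yellow. Black was hidden by the gripper there, so I confirmed it only by eye in the top view.
- **Scanning:** I held each label for more than 2.5 s. The aim point, computed from the tool pose, was within about 1.5 mm of the label centre.
- **One disagreement:** before the yellow reading, the camera depths put the scanner head about 1 mm (wrist) to 3–4 mm (scene) further forward than my model. I corrected by 1 mm from yellow on; red had already been read. A 3–4 mm error would still fall on the 22 mm label.
- **Black placing:** it met a light side contact of about 3 N as it went in. It still seated flush.
- **Final state:** the scanner is upright in its cradle, the gripper is clear, and the bystanders appear unmoved. I saw no mount knocked aside.

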